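Load the polishing pot with crimp rings, bolt its lid down crosswise and set the speed

TASK

Put every crimp ring lying on the cart into the polishing pot, shut the lid fully, and then tighten its four wing screws clockwise in three passes: about a sixth of a turn per screw in each pass, always going to the opposite screw before the next pair, every screw done before the next pass starts, until all four are at their stops with the red ends pointing to the middle of the lid. Only then turn the speed dial up until its pointer stands at the green mark. Leave the glass shade, the lamp pipe and the tin of polish where they are.

Things in the scene. Friction and masses are not known exactly. Their poses are not given: they have to be found in the camera images.
- pot_floor (a point): centre of the inner floor of the polishing pot, 35 mm above the cart top; turns with the pot (fixed). z up, -x is the pot's front, towards the robot give or take 17 degrees; the lid's hinge is on the +x side. The round pot is open at the top, 134 mm across inside and about 115 at the floor, 50 mm deep; flange on top 188 mm across, 85 mm above the cart. Green base 190 x 190, 20 high.
- lid (a joint): angle of the pot's round aluminium lid, rad: 0 shut, grows as it opens; starts at 1.75 to 1.95 (leaning back past upright). The hinge is stiff, so the lid stays where it is left; it takes about 5 N at the edge to move it and must be pushed right down.
- lid_hinge (a point): point on the lid's hinge line, in the middle, level with the lid's underside, 87 mm above the cart and 106 mm behind the pot's centre. The point turns with the lid: y runs along the hinge, -x points from the hinge to the tab, +z is the lid's outer face (up when shut). The lid is 8 thick, 188 across, its centre 106 mm from the hinge; the bolt circle has 81 mm radius, the screws stand at 45 degrees to the hinge line.
- lid_tab (a point): point in the red tab at the lid's free edge, 214 mm from the hinge line, half-way through its 8 mm thickness; the tab is 50 wide and ends 226 mm from the hinge line. Axes as lid_hinge.
- wing1 (a point): grip point of wing screw 1, at the middle of its flat brass wing: half-way along, through and up it. The wing is 46 long, 9 thick and 22 high (it spans 13.5 to 35.5 mm above the lid's top face when the lid is shut). x runs along the wing towards its red end, z up the screw. Far left as seen from the robot (pot at yaw 0, lid shut).
- screw1 (a joint): angle of wing screw 1, rad: grows as it is tightened (clockwise seen from above). 0: red end points straight out from the lid's centre (loose; starts 0 to 0.25); 3.14: hard stop, fully tight, red end points to the centre. Stays where it is left; turning it takes 0.15 N m.
- wing2 (a point): grip point of wing screw 2, at the middle of its flat brass wing: half-way along, through and up it. The wing is 46 long, 9 thick and 22 high (it spans 13.5 to 35.5 mm above the lid's top face when the lid is shut). x runs along the wing towards its red end, z up the screw. Near left.
- screw2 (a joint): angle of wing screw 2, rad: grows as it is tightened (clockwise seen from above). 0: red end points straight out from the lid's centre (loose; starts 0 to 0.25); 3.14: hard stop, fully tight, red end points to the centre. Stays where it is left; turning it takes 0.15 N m.
- wing3 (a point): grip point of wing screw 3, at the middle of its flat brass wing: half-way along, through and up it. The wing is 46 long, 9 thick and 22 high (it spans 13.5 to 35.5 mm above the lid's top face when the lid is shut). x runs along the wing towards its red end, z up the screw. Near right; opposite screw 1.
- screw3 (a joint): angle of wing screw 3, rad: grows as it is tightened (clockwise seen from above). 0: red end points straight out from the lid's centre (loose; starts 0 to 0.25); 3.14: hard stop, fully tight, red end points to the centre. Stays where it is left; turning it takes 0.15 N m.
- wing4 (a point): grip point of wing screw 4, at the middle of its flat brass wing: half-way along, through and up it. The wing is 46 long, 9 thick and 22 high (it spans 13.5 to 35.5 mm above the lid's top face when the lid is shut). x runs along the wing towards its red end, z up the screw. Far right; opposite screw 2.
- screw4 (a joint): angle of wing screw 4, rad: grows as it is tightened (clockwise seen from above). 0: red end points straight out from the lid's centre (loose; starts 0 to 0.25); 3.14: hard stop, fully tight, red end points to the centre. Stays where it is left; turning it takes 0.15 N m.
- ring1_mid (a point): centre of brass crimp ring 1: 34 outside, 24 bore, 14 high, 40 to 65 g, lies flat on the cart, z along its axis. May be absent.
- ring2_mid (a point): centre of brass crimp ring 2: 34 outside, 24 bore, 14 high, 40 to 65 g, lies flat on the cart, z along its axis. May be absent.
- ring3_mid (a point): centre of brass crimp ring 3: 34 outside, 24 bore, 14 high, 40 to 65 g, lies flat on the cart, z along its axis. May be absent.
- ring4_mid (a point): centre of brass crimp ring 4: 34 outside, 24 bore, 14 high, 40 to 65 g, lies flat on the cart, z along its axis. May be absent.
- dial (a joint): angle of the speed dial, rad: 0 is off, grows clockwise seen from above to 4.72; it starts at 0 to 0.9. The pointer stands at the green mark at 2.62. Stays where it is left.
- green_mark (a point): the green mark on the dial's scale, on the control box's top face, 45 mm from the dial's axis (fixed).
- shade: yellow hexagonal glass lamp shade with brass edges, 116 across, 108 high, standing on the cart; origin at the centre of its underside. Fragile, not part of the job.
- pipe: threaded brass lamp pipe 170 long, 10 thick, lying along its x on two hexagon nuts; origin on the cart under its middle. Not part of the job.
- tin: small yellow tin of polish with a red cap, 48 across, 45 high, origin at the centre of its underside. Not part of the job.
- dial_grip (a point): grip point of the black speed dial on top of the grey control box (110 x 120, 52 high): on its axis, 72 mm above the cart. The grip is an upright bar 44 long, 11 thick, its top 12 mm above this point and its foot, a disc 50 across, 13 mm below. x runs along the bar to the pointer end (white line), z up.
There are look-alikes about, which are no part of the job. What is shaped like the part that bears ring4_mid but pink is not meant. Leave any turquoise look-alike of the part that bears ring1_mid alone.

How it is judged:
On the way, in this order (a step that is already met when the one before it is completed fails the run):
1. every ring is in the pot (horizontal distance between each of ring1_mid, ring2_mid, ring3_mid, ring4_mid and pot_floor below 0.06 m and z of ring1_mid in the frame of pot_floor between 0 and 0.045 m and z of ring2_mid in the frame of pot_floor between 0 and 0.045 m and z of ring3_mid in the frame of pot_floor between 0 and 0.045 m and z of ring4_mid in the frame of pot_floor between 0 and 0.045 m), for 0.3 s.
2. the lid is shut (all of step 1 and value of joint lid below 0.06 rad), for 0.2 s.
3. first pass: all four screws turned about a sixth of a turn (past 0.75 rad) (value of joint lid below 0.06 rad and value of joint each of screw1, screw2, screw3, screw4 above 0.75 rad), for 0.2 s.
4. second pass: all four screws about a third of a turn from the start (past 1.75 rad) (value of joint lid below 0.06 rad and value of joint each of screw1, screw2, screw3, screw4 above 1.75 rad), for 0.2 s.
5. third pass: all four screws at their stops (past 2.95 rad) (value of joint lid below 0.06 rad and value of joint each of screw1, screw2, screw3, screw4 above 2.95 rad), for 0.2 s.
6. the dial's pointer is at the green mark (value of joint dial between 2.52 and 2.72 rad), for 0.5 s.
At the end, for the whole second after the job is handed in: Every ring is inside the pot, the lid is shut (within 0.06 rad), all four wing screws are past 2.95 rad (stop at 3.14), the dial is within 0.10 rad of the green mark (2.62) (all of step 1 and all of step 5 and all of step 6); the robot touches nothing.
It fails at once if a screw of one opposite pair is turned for the pass while the other pair is half done (not crisscross) ((((value of joint screw1 above 0.75 rad and value of joint screw3 below 0.45 rad) or (value of joint screw3 above 0.75 rad and value of joint screw1 below 0.45 rad)) and ((value of joint screw2 above 0.75 rad and value of joint screw4 below 0.45 rad) or (value of joint screw4 above 0.75 rad and value of joint screw2 below 0.45 rad))) or (((value of joint screw1 above 1.75 rad and value of joint screw3 below 1.5 rad) or (value of joint screw3 above 1.75 rad and value of joint screw1 below 1.5 rad)) and ((value of joint screw2 above 1.75 rad and value of joint screw4 below 1.5 rad) or (value of joint screw4 above 1.75 rad and value of joint screw2 below 1.5 rad))) or (((value of joint screw1 above 2.75 rad and value of joint screw3 below 2.5 rad) or (value of joint screw3 above 2.75 rad and value of joint screw1 below 2.5 rad)) and ((value of joint screw2 above 2.75 rad and value of joint screw4 below 2.5 rad) or (value of joint screw4 above 2.75 rad and value of joint screw2 below 2.5 rad)))).
It fails at once if one screw runs far more than a pass's turn ahead of another ((value of joint any of screw1, screw2, screw3, screw4 above 1.75 rad and value of joint any of screw1, screw2, screw3, screw4 below 0.6 rad) or (value of joint any of screw1, screw2, screw3, screw4 above 2.75 rad and value of joint any of screw1, screw2, screw3, screw4 below 1.6 rad)).
It fails at once if a screw is tightened while the lid is open (value of joint lid above 0.15 rad and value of joint any of screw1, screw2, screw3, screw4 above 0.6 rad).
It fails at once if the dial is turned up before the screws are tight (value of joint dial above 1.3 rad and value of joint any of screw1, screw2, screw3, screw4 below 2.9 rad).
It fails at once if the shade, the pipe or the tin is moved (distance of any of shade, pipe, tin from where it was at the start of the episode above 0.02 m).
Of ring1, ring2, ring3, ring4 only 2 to 4 are there at a start; the rules pass over those that are not, and their reading is None.
At some moment in a run one of ring1, ring2, ring3, ring4 may be knocked a few centimetres aside while the robot is not near it.
Once in a run the grip may slacken for a moment while it holds something.
It also fails if it takes over 210 s, if anything falls off the work surface, if the arm or the gripper's body presses on something with over 40 N, if the wrist force passes 120 N, or if a joint passes its speed limit or range.

ROBOT

A 6-joint arm with a two-finger parallel gripper is mounted at the origin on the work surface. World frame = base frame: x ahead of the robot, y to its left, z up, the work surface at z = 0. Lengths are in m, angles in rad, forces in N, time in s.
With the tool pointing down it reaches from about 0.3 to 0.775 m from the base axis. Payload 14.6 kg.
Tool frame: the origin (TCP) lies at the very end of the fingers, on their centre line; the grasp point (between the pads) lies 19 mm behind it; z points along the fingers, y is the line along which they close (so a half turn about z gives the same grasp; the last joint's range is limited). The gripper opens to 94 mm and grips with 3 to 60 N. Pads are 16 mm wide; open, the fingers measure 119 mm over their backs; the gripper's body (75 mm by 177 mm) begins 78 mm behind the grasp point.
Start: joints at [1.113, 0.3, 1.521, -0, 1.321, -0.067], TCP at [0.21, 0.509, 0.205] pointing down, gripper open.
Joint ranges: [-3.03, 3.03], [-0.79, 2.21], [0.23, 2.52], [-1.04, 4.18], [0, 3.07], [-2.55, 2.55]. Speed limits (rad/s): [2.22, 2.22, 2.57, 3.14, 3.14, 3.14].

INTERFACE

Orientations are given as [roll, pitch, yaw] about the fixed x, y, z axes, in that order (R = Rz(yaw) Ry(pitch) Rx(roll)).
In Python, from station import ctrl gives the robot as it stands.
- The arm moves only by the tool carry_out, never from a script. Its argument "motion" is text: rows parted by semicolons, each of 7 numbers parted by spaces: the shift along the world's x, y, z in m, then the turn, a rotation vector about the world's x, y, z in degrees, then the closure in counts, from 0 (fully open) to 255 (shut). In form: dx dy dz wx wy wz hand; .... A call has 1 to 20 rows; each row shifts and turns the commanded pose from where the row before left it; what a row does not reach is not made up. A row lasts 1/12 s, in which the tool goes at most 41.7 mm and 7.16 degrees, less where a joint would pass 70% of its speed; a pose out of reach is approached as far as the arm can. A call is refused whole if a number of a shift passes 0.0417 or a number of a turn 7.16, either way. A call with a gripper value outside its range is refused whole. The fingers move at their own pace and stop on an object; "grip_force" is the grip in N (left out, the last holds). Time passes only in rows, so rows that do not move let the fingers close. It gives the time, the measured TCP pose, the force, the opening and the grip force at its end, in the units of the state.
- ctrl.get_obs(): the state, without advancing time (a new reading comes with each control period).
- ctrl.camera(name): name is "scene" or "top"; returns a dict with "pixels" (480x640x3 uint8, red, green, blue), "range_z" (480x640 float32, m along the optical axis (not along the pixel's ray), 0 where there is no reading), "K" (3x3 intrinsics, pixels), "position" and "attitude" of the camera in the world. Camera axes: x right, y up, looking along -z (the intrinsics and any distortion apply to the point x, -y, -z); pixel columns grow to the right and rows downward; lengths in m; the calibration is good to about 2 mm. A picture is of the moment at which its call begins.
- ctrl.hand_in(): hands the job in; it is judged then, once.
The state is a dict: "time_s": time; "qpos": joint angles; "joint_vel": joint speeds; "tau": joint torques, N m; "ee_pos": TCP position; "eef_rot": TCP orientation; "force": force on the tool from outside, world axes, zero at the start; "moment": the same for the moment, N m; "grip_width": finger opening in m; "grip_force": force on a finger pad.
Only numpy, scipy, OpenCV 4.12 (cv2) and the standard library are available. Lean on these libraries where they do the work, as an engineer would, in place of code of your own. Each camera call takes 0.05 s, during which the arm holds its last target. There are 200 camera calls.

## Working session

There is one attempt and no reset: what is moved stays moved. The work goes in short steps, Python scripts to look and compute and a tool call to move; the robot and the scene stay as the last step left them, time stands still between calls to the robot, and variables do not carry over. Pictures are saved under pics/ and viewed, at most 14 in all, crops included, and the job is handed in when it is done.

Besides the shell and the picture viewer there is one more tool, called after "Request:" as a command line: name --argument value ..., lists and objects as JSON in quotes. carry_out: Moves the arm, as the interface text tells. Its arguments: {"type":"object","properties":{"motion":{"type":"string"},"grip_force":{"type":"number"}},"required":["motion"]}

```bash
ls; mkdir -p pics
cat > h.py <<'E'
import numpy as np, cv2
from scipy.spatial.transform import Rotation as Rot
from station import ctrl
def cam(n):
    c=ctrl.camera(n); return c
def RT(c):
    a=np.array(c["attitude"],float)
    R=a if a.shape==(3,3) else (Rot.from_quat(a).as_matrix() if a.size==4 else Rot.from_euler('xyz',a).as_matrix())
    return R,np.array(c["position"],float)
def ray(c,u,v):
    K=np.array(c["K"]);R,p=RT(c)
    d=np.stack([(np.asarray(u)-K[0,2])/K[0,0],-(np.asarray(v)-K[1,2])/K[1,1],-np.ones_like(np.asarray(u,float))],-1)
    return d@R.T,p
def onz(c,u,v,z):
    d,p=ray(c,u,v); return p+d*((z-p[2])/d[...,2])[...,None]
def cloud(c):
    v,u=np.mgrid[0:480,0:640]; d,p=ray(c,u.astype(float),v.astype(float)); return p+d*c["range_z"][...,None]
def proj(c,P):
    K=np.array(c["K"]);R,p=RT(c); q=(np.atleast_2d(P)-p)@R
    return np.stack([K[0,0]*q[:,0]/-q[:,2]+K[0,2],-K[1,1]*q[:,1]/-q[:,2]+K[1,2]],-1)
def save(c,n,crop=None,s=1):
    im=cv2.cvtColor(c["pixels"],cv2.COLOR_RGB2BGR)
    if crop: im=im[crop[1]:crop[3],crop[0]:crop[2]]
    if s!=1: im=cv2.resize(im,None,fx=s,fy=s,interpolation=cv2.INTER_CUBIC)
    cv2.imwrite("pics/"+n+".png",im)
E
python3 - <<'E'
from h import *
for n in("top","scene"):
    c=cam(n); save(c,n+"0"); print(n,c["position"],c["attitude"],c["K"],[k for k in c])
    P=cloud(c); print(np.nanpercentile(P[...,2][c["range_z"]>0],[1,25,50,75,99]))
print(ctrl.get_obs())
E
```

```text
pics
top [ 0.40628042 -0.01310527  1.0340188 ] [ 0.16944906  0.01732142 -1.5673269 ] [[493.59561286   0.         320.48056712]
 [  0.         493.59561286 242.66506598]
 [  0.           0.           1.        ]] ['pixels', 'range_z', 'K', 'position', 'attitude']
[-0.75515532 -0.00117381  0.00085069  0.00261886  0.22524082]
scene [ 1.1373425  -0.80576866  0.9343272 ] [0.86649441 0.00981051 0.65494756] [[535.01484271   0.         319.92312413]
 [  0.         535.01484271 236.84313596]
 [  0.           0.           1.        ]] ['pixels', 'range_z', 'K', 'position', 'attitude']
[-7.56597851e-01 -1.17693325e-01 -1.49423829e-04  7.07537880e-03
  4.22472019e-01]
{'time_s': 0.1, 'qpos': array([ 1.11338077e+00,  3.00407994e-01,  1.52150824e+00, -1.99592479e-05,
        1.32073721e+00, -6.65855641e-02]), 'joint_vel': array([ 0.00061627, -0.0024367 , -0.00218123,  0.0001992 ,  0.00152302,
        0.00108312]), 'tau': array([-3.03911329e-04, -5.32643151e+01, -3.53281188e+01,  7.09141698e-02,
        2.35291250e-02, -5.97780036e-05]), 'ee_pos': array([0.20941892, 0.50830864, 0.20495177]), 'eef_rot': array([-3.14053293e+00, -5.12904814e-05,  2.75076758e+00]), 'force': array([ 0.17226549,  0.33374786, -0.13161775]), 'moment': array([-0.01576715, -0.03895779,  0.03245004]), 'grip_force': 0.0, 'grip_width': 0.0937826056471576}
```

View pics/top0.png

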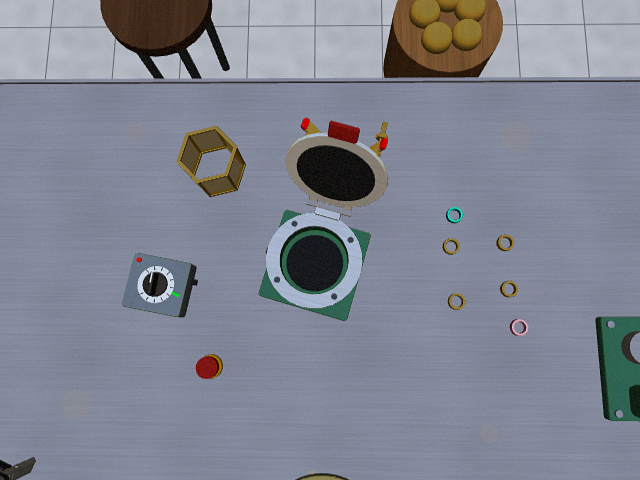

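View pics/scene0.png

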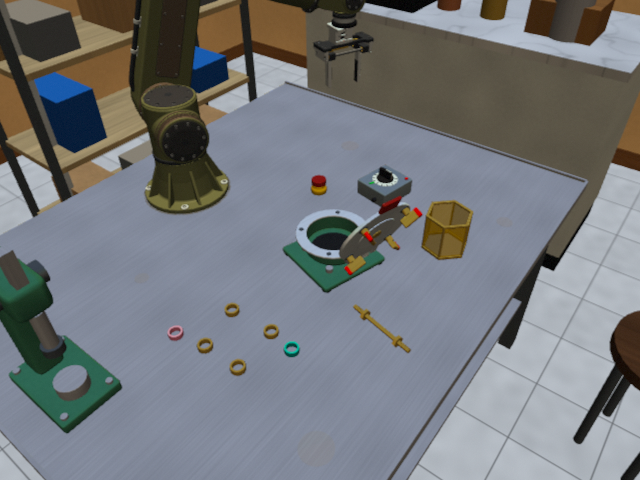

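The top view shows brass rings at (452,246), (505,242), (509,289) and (457,302), with the turquoise one at (455,214) and the pink one at (519,327). The pot is at (314,262), the dial box at (158,285), the tin at (208,366) and the shade at (212,160). In the scene view the pipe lies behind the pot at (382,328).

```bash
cat > m.py <<'E'
from h import *
def rings(c):
    hsv=cv2.cvtColor(c["pixels"],cv2.COLOR_RGB2HSV)
    m=cv2.inRange(hsv,(10,90,60),(32,255,255)); out=[]
    m=cv2.morphologyEx(m,cv2.MORPH_CLOSE,np.ones((3,3)))
    for k in cv2.findContours(m,cv2.RETR_EXTERNAL,cv2.CHAIN_APPROX_NONE)[0]:
        (u,v),r=cv2.minEnclosingCircle(k)
        if 6<r<13: out.append((np.round(onz(c,u,v,0.007),4),round(r,1),(round(u),round(v))))
    return out
E
python3 - <<'E'
from m import *
c=cam("top"); s=cam("scene")
for n,k in(("top",c),("scene",s)):
    for r in rings(k): print(n,*r)
P=cloud(c);z=P[...,2]
# flange: points at z 80..90 near pot
m=(abs(z-0.085)<.006)&(np.hypot(P[...,0]-.38,P[...,1]-0)<.13)
m=m.astype(np.uint8); k=max(cv2.findContours(m,0,1)[0],key=cv2.contourArea)
q=onz(c,*k[:,0].T.astype(float),0.085)[:,:2].astype(np.float32)
print("flange",cv2.minEnclosingCircle(q), cv2.fitEllipse(q))
hsv=cv2.cvtColor(c["pixels"],cv2.COLOR_RGB2HSV)
g=cv2.inRange(hsv,(60,80,40),(85,255,255)); g[:,400:]=0;g[:200]=0;gg=g.copy();gg[:,:240]=0
pts=np.argwhere(gg>0)[:,::-1].astype(float); q=onz(c,pts[:,0],pts[:,1],.02)[:,:2].astype(np.float32)
print("base",cv2.minAreaRect(q))
gg=g.copy();gg[:,240:]=0
pts=np.argwhere(gg>0).mean(0);print("green",pts[::-1],onz(c,pts[1],pts[0],.052))
# dial bar top by depth
d=(z>.075)&(z<.095)&(np.hypot(P[...,0]-.32,P[...,1]-.33)<.1)
print("dialbar n",d.sum(),P[d].mean(0), cv2.minAreaRect(P[d][:,:2].astype(np.float32)))
d=(abs(z-.052)<.008)&(np.hypot(P[...,0]-.32,P[...,1]-.33)<.12)
print("box",cv2.minAreaRect(P[d][:,:2].astype(np.float32)))
# lid tab red
red=(cv2.inRange(hsv,(0,150,60),(8,255,255))|cv2.inRange(hsv,(172,150,60),(180,255,255)))>0
n,l,st,ce=cv2.connectedComponentsWithStats(red.astype(np.uint8))
for i in range(1,n):
    if st[i,4]>15: print("red",ce[i],st[i,4],np.median(P[(l==i)&(c["range_z"]>0)],0))
save(c,"dial0",(110,240,210,330),6)
E
```

```text
top [0.3281 0.2274 0.007 ] 11.7 (211, 366)
top [ 0.4601 -0.275   0.007 ] 8.3 (456, 301)
top [ 0.4851 -0.3837  0.007 ] 8.8 (509, 289)
top [ 0.5745 -0.2685  0.007 ] 8.3 (451, 246)
top [ 0.5824 -0.3821  0.007 ] 8.3 (505, 243)
top [0.8342 0.0244 0.007 ] 8.2 (312, 130)
scene [ 0.5822 -0.3809  0.007 ] 8.2 (237, 367)
scene [ 0.4857 -0.3831  0.007 ] 8.1 (204, 345)
scene [ 0.5751 -0.2677  0.007 ] 7.5 (271, 331)
scene [1.2023 0.2446 0.007 ] 11.0 (632, 320)
scene [ 0.4604 -0.2742  0.007 ] 7.2 (232, 310)
scene [0.5977 0.0285 0.007 ] 9.8 (355, 262)
scene [0.6314 0.1489 0.007 ] 8.2 (392, 243)
scene [0.5878 0.1427 0.007 ] 8.3 (376, 238)
scene [0.6097 0.2695 0.007 ] 10.2 (408, 217)
scene [0.3235 0.2319 0.007 ] 7.7 (318, 188)
scene [-0.6387 -0.2442  0.007 ] 9.0 (0, 154)
scene [-1.4713  0.1995  0.007 ] 6.6 (1, 54)
scene [-0.2722  1.1614  0.007 ] 8.9 (340, 48)
scene [0.3451 2.1652 0.007 ] 8.7 (551, 16)
scene [-0.1813  2.061   0.007 ] 11.2 (449, 2)
scene [-2.2037  0.644   0.007 ] 6.5 (10, 0)
flange ((0.4821825623512268, 0.010262049734592438), 0.075650654733181) ((0.474418580532074, 0.009863793849945068), (0.0589250847697258, 0.13601842522621155), 6.253830909729004)
base ((0.5350440144538879, 0.016945116221904755), (0.18843962252140045, 0.18817245960235596), 73.7430191040039)
green [175.03333333 293.7       ] [0.47088141 0.29416682 0.052     ]
dialbar n 0 [nan nan nan] ((0.0, 0.0), (0.0, 0.0), 0.0)
box ((0.3823277950286865, 0.27222952246665955), (0.18130937218666077, 0.042437247931957245), 40.1116943359375)
red [304.78082192 123.24657534] 73 [0.74659088 0.02809093 0.24286731]
red [343.03742204 131.94802495] 481 [ 0.71353457 -0.03500381  0.28657922]
red [383.14666667 143.34666667] 75 [ 0.70952629 -0.10308036  0.24626658]
red [138.27777778 259.16666667] 18 [0.53960638 0.37030647 0.0573778 ]
red [206.32975871 367.30563003] 373 [0.32848875 0.22676886 0.0460515 ]<stdin>:19: RuntimeWarning: Mean of empty slice.
  ret = um.true_divide(
```

View pics/dial0.png

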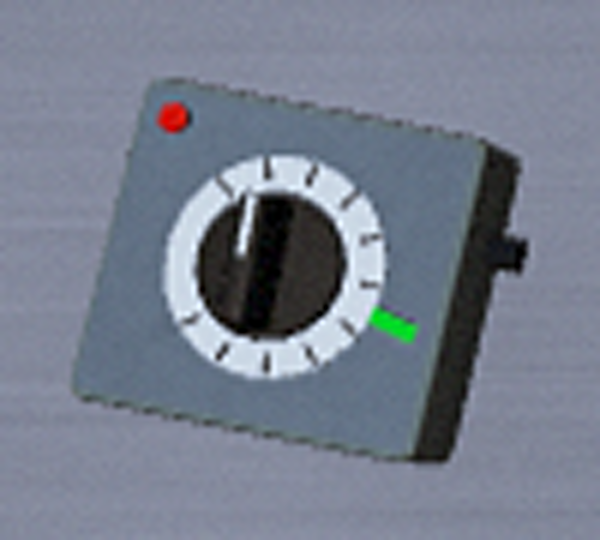

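Request:
carry_out --motion "0.0165 -0.035 0 0 0 0.3 90; 0.0165 -0.035 0 0 0 0.3 90; 0.0165 -0.035 0 0 0 0.3 90; 0.0165 -0.035 0 0 0 0.3 90; 0.0165 -0.035 0 0 0 0.3 90; 0.0165 -0.035 0 0 0 0.3 90; 0.0165 -0.035 0 0 0 0.3 90; 0.0165 -0.035 0 0 0 0.3 90; 0.0165 -0.035 0 0 0 0.3 90; 0.0165 -0.035 0 0 0 0.3 90; 0.0165 -0.035 0 0 0 0.3 90; 0.0165 -0.035 0 0 0 0.3 90; 0.0165 -0.035 0 0 0 0.3 90; 0.0165 -0.035 0 0 0 0.3 90; 0.0165 -0.035 0 0 0 0.3 90; 0.0165 -0.035 0 0 0 0.3 90; 0.0165 -0.035 0 0 0 0.3 90; 0.0165 -0.035 0 0 0 0.3 90; 0.0165 -0.035 0 0 0 0.3 90; 0.0165 -0.035 0 0 0 0.4 90" --grip_force 20

```text
time_s: 1.87
ee_pos: [0.5399, -0.1934, 0.2053]
eef_rot: [3.142, -0.0, 2.857]
force: [0.2, 0.6, 0.7]
grip_width: 0.0609
grip_force: 0.0
```

Run:
```python
from m import *
c=cam("top")
for r in rings(c): print(*r)
P=cloud(c);z=P[...,2]; 
d=np.hypot(P[...,0]-.535,P[...,1]-.017)
m=((abs(z-.085)<.006)&(d<.105)).astype(np.uint8)
q=P[m>0][:,:2].astype(np.float32); print("flange",m.sum(),cv2.minEnclosingCircle(cv2.convexHull(q)), np.median(z[m>0]))
im=c["pixels"].astype(int); w=((im.min(2)>150)&(d<.12)&(z>.07)&(z<.1)).astype(np.uint8)
k=max(cv2.findContours(w,0,1)[0],key=cv2.contourArea); h=cv2.convexHull(k)[:,0].astype(float)
q=onz(c,h[:,0],h[:,1],.085)[:,:2].astype(np.float32);print(cv2.minEnclosingCircle(q),cv2.fitEllipse(q))
o=np.array([.4655,.338])
d=np.hypot(P[...,0]-o[0],P[...,1]-o[1])
b=(z>.072)&(z<.095)&(d<.05);print("bar",b.sum(),cv2.minAreaRect(P[b][:,:2].astype(np.float32)),np.median(z[b]))
b=(abs(z-.052)<.005)&(d<.09);print("box",cv2.minAreaRect(P[b][:,:2].astype(np.float32)))
o=ctrl.get_obs();print(o["ee_pos"],o["eef_rot"],o["time_s"],o["grip_width"])
```

```text
[0.1166 0.0281 0.007 ] 9.1 (308, 478)
[ 0.1288 -0.3424  0.007 ] 6.7 (498, 472)
[ 0.175  -0.3577  0.007 ] 8.7 (505, 448)
[0.3281 0.2274 0.007 ] 11.7 (211, 366)
[0.8342 0.0244 0.007 ] 8.2 (312, 130)
flange 3535 ((0.5392441749572754, 0.01424399670213461), 0.09769336879253387) 0.08602220198972343
((0.5416796207427979, 0.015461508184671402), 0.09872026741504669) ((0.5394275188446045, 0.016343817114830017), (0.18393588066101074, 0.19559098780155182), 78.38977813720703)
bar 169 ((0.49057871103286743, 0.33352261781692505), (0.011444617062807083, 0.044595904648303986), 82.11148071289062) 0.08425591515938213
box ((0.4902135729789734, 0.3332705497741699), (0.12047020345926285, 0.10987329483032227), 79.16763305664062)
[ 0.54131172 -0.19840587  0.20441081] [-3.14053329e+00 -1.62805358e-04  2.85518090e+00] 1.9167 0.06085279478674789
```

Request:
carry_out --motion "0.0175 -0.038 0 0 0 0 90; 0.0175 -0.038 0 0 0 0 90; 0 0 -0.04 0 0 0 90; 0 0 -0.04 0 0 0 90; 0 0 -0.04 0 0 0 90; 0 0 -0.03 0 0 0 90; 0 0 0 0 0 0 90; 0 0 0 0 0 0 90"

```text
time_s: 2.58
ee_pos: [0.574, -0.2669, 0.055]
eef_rot: [3.141, -0.002, 2.857]
force: [-0.7, -0.2, 0.4]
grip_width: 0.0612
grip_force: 0.0
```

Request:
carry_out --motion "0 -0.001 -0.03 0 0 0 90; 0 0 -0.022 0 0 0 90; 0 0 0 0 0 0 90; 0 0 0 0 0 0 255; 0 0 0 0 0 0 255; 0 0 0 0 0 0 255; 0 0 0 0 0 0 255; 0 0 0 0 0 0 255; 0 0 0.03 0 0 0 255; 0 0 0.03 0 0 0 255; 0 0 0 0 0 0 255" --grip_force 25

```text
time_s: 3.5
ee_pos: [0.5767, -0.2694, 0.0699]
eef_rot: [-3.14, 0.008, 2.857]
force: [0.8, -0.3, 0.8]
grip_width: 0.0337
grip_force: 25.0
```

Request:
carry_out --motion "0 0 0.035 0 0 0 255; -0.002 0.035 0.02 0 0 0 255; -0.002 0.038 0.01 0 0 0 255; -0.002 0.038 0 0 0 0 255; -0.002 0.038 0 0 0 0 255; -0.002 0.038 0 0 0 0 255; -0.002 0.038 0 0 0 0 255; -0.003 0.037 0 0 0 0 255; -0.003 0.035 0 0 0 0 255; 0 0 0 0 0 0 255; 0 0 -0.035 0 0 0 255; 0 0 -0.033 0 0 0 255; 0 0 0 0 0 0 255; 0 0 0 0 0 0 136; 0 0 0 0 0 0 136; 0 0 0 0 0 0 136; 0 0 0.03 0 0 0 136; 0 0 0.04 0 0 0 136"

```text
time_s: 5.0
ee_pos: [0.5553, 0.0287, 0.1304]
eef_rot: [-3.141, -0.003, 2.857]
force: [-0.3, 0.2, -0.1]
grip_width: 0.0438
grip_force: 0.0
```

Run:
```python
from m import *
c=cam("top")
for r in rings(c)+rings(cam("scene")): 
  if .3<r[0][0]<.7 and r[0][1]<.15: print(*r)
o=ctrl.get_obs();print(o["ee_pos"],o["grip_width"])
```

```text
[ 0.4601 -0.275   0.007 ] 8.3 (456, 301)
[ 0.4851 -0.3837  0.007 ] 8.8 (509, 289)
[ 0.5824 -0.3821  0.007 ] 8.3 (505, 243)
[ 0.5822 -0.3809  0.007 ] 8.2 (237, 367)
[ 0.4857 -0.3831  0.007 ] 8.1 (204, 345)
[ 0.4604 -0.2742  0.007 ] 7.2 (232, 310)
[0.5977 0.0285 0.007 ] 9.8 (355, 262)
[0.6314 0.1489 0.007 ] 8.2 (392, 243)
[0.5878 0.1427 0.007 ] 8.3 (376, 238)
[0.5594055  0.02868611 0.13804372] 0.04383020987820889
```

Request:
carry_out --motion "0.0024 -0.0373 0 0 0 0 90; 0.0024 -0.0373 0 0 0 0 90; 0.0024 -0.0373 0 0 0 0 90; 0.0024 -0.0373 0 0 0 0 90; 0.0024 -0.0373 0 0 0 0 90; 0.0024 -0.0373 0 0 0 0 90; 0.0024 -0.0373 0 0 0 0 90; 0.0024 -0.0373 0 0 0 0 90; 0.0024 -0.0373 0 0 0 0 90; 0.0024 -0.0373 0 0 0 0 90; 0.0024 -0.0373 0 0 0 0 90; 0 0 -0.02 0 0 0 90; 0 0 -0.04 0 0 0 90; 0 0 -0.025 0 0 0 90; 0 0 0 0 0 0 90; 0 0 0 0 0 0 90"

```text
time_s: 6.43
ee_pos: [0.5828, -0.3816, 0.0462]
eef_rot: [3.142, -0.0, 2.857]
force: [0.0, 0.6, 1.0]
grip_width: 0.0609
grip_force: 0.0
```

Request:
carry_out --motion "0 0 -0.025 0 0 0 90; 0 0 -0.0175 0 0 0 90; 0 0 0 0 0 0 90; 0 0 0 0 0 0 255; 0 0 0 0 0 0 255; 0 0 0 0 0 0 255; 0 0 0 0 0 0 255; 0 0 0 0 0 0 255; 0 0 0.03 0 0 0 255; 0 0 0.03 0 0 0 255; 0 0 0.04 0 0 0 255; 0 0.02 0.027 0 0 0 255"

```text
time_s: 7.43
ee_pos: [0.5826, -0.364, 0.1336]
eef_rot: [-3.14, 0.003, 2.855]
force: [0.5, 0.3, 0.0]
grip_width: 0.0321
grip_force: 25.0
```

Request:
carry_out --motion "-0.0035 0.036 0 0 0 0 255; -0.0035 0.036 0 0 0 0 255; -0.0035 0.036 0 0 0 0 255; -0.0035 0.036 0 0 0 0 255; -0.0035 0.036 0 0 0 0 255; -0.0035 0.036 0 0 0 0 255; -0.0035 0.036 0 0 0 0 255; -0.0035 0.036 0 0 0 0 255; -0.0035 0.036 0 0 0 0 255; -0.0035 0.032 0 0 0 0 255; 0 0 0 0 0 0 255; 0 0 -0.035 0 0 0 255; 0 0 -0.033 0 0 0 255; 0 0 0 0 0 0 255"

```text
time_s: 8.6
ee_pos: [0.5449, -0.0054, 0.057]
eef_rot: [-3.14, -0.008, 2.858]
force: [-1.0, 0.8, -1.8]
grip_width: 0.0323
grip_force: 25.0
```

Request:
carry_out --motion "0 0 0 0 0 0 136; 0 0 0 0 0 0 136; 0 0 0 0 0 0 136; 0 0 0.03 0 0 0 136; 0 0 0.038 0 0 0 136; -0.0063 -0.0378 0 0 0 0 90; -0.0063 -0.0378 0 0 0 0 90; -0.0063 -0.0378 0 0 0 0 90; -0.0063 -0.0378 0 0 0 0 90; -0.0063 -0.0378 0 0 0 0 90; -0.0063 -0.0378 0 0 0 0 90; -0.0063 -0.0378 0 0 0 0 90; -0.0063 -0.0378 0 0 0 0 90; -0.0063 -0.0378 0 0 0 0 90; -0.0063 -0.0378 0 0 0 0 90; 0 0 -0.04 0 0 0 90; 0 0 -0.04 0 0 0 90; 0 0 0 0 0 0 90; 0 0 0 0 0 0 90"

```text
time_s: 10.18
ee_pos: [0.4845, -0.3833, 0.0505]
eef_rot: [3.141, -0.002, 2.857]
force: [-0.3, -0.2, 1.7]
grip_width: 0.061
grip_force: 0.0
```

Run:
```python
from m import *
c=cam("top")
for r in rings(c)+rings(cam("scene")): 
  if .3<r[0][0]<.7 and r[0][1]<.15: print(*r)
o=ctrl.get_obs();print(o["ee_pos"],o["grip_width"])
```

```text
[ 0.4601 -0.275   0.007 ] 8.3 (456, 301)
[ 0.4779 -0.3787  0.007 ] 7.0 (506, 292)
[ 0.4857 -0.3831  0.007 ] 8.1 (204, 345)
[ 0.4604 -0.2742  0.007 ] 7.2 (232, 310)
[ 0.3618 -0.3501  0.007 ] 8.9 (178, 310)
[ 0.3359 -0.2361  0.007 ] 6.4 (206, 278)
[0.598  0.0278 0.007 ] 9.9 (355, 263)
[0.5138 0.0542 0.007 ] 10.3 (334, 244)
[0.6314 0.1489 0.007 ] 8.2 (392, 243)
[0.5878 0.1427 0.007 ] 8.3 (376, 238)
[ 0.48604215 -0.38419124  0.05336912] 0.060942218595718994
```

Request:
carry_out --motion "0 0 -0.025 0 0 0 90; 0 0 -0.022 0 0 0 90; 0 0 0 0 0 0 90; 0 0 0 0 0 0 255; 0 0 0 0 0 0 255; 0 0 0 0 0 0 255; 0 0 0 0 0 0 255; 0 0 0 0 0 0 255; 0 0 0.03 0 0 0 255; 0 0 0.03 0 0 0 255; 0 0 0.04 0 0 0 255; 0 0.02 0.027 0 0 0 255"

```text
time_s: 11.28
ee_pos: [0.4849, -0.3657, 0.1336]
eef_rot: [-3.14, 0.003, 2.855]
force: [0.6, 0.4, 1.3]
grip_width: 0.0337
grip_force: 25.0
```

Request:
carry_out --motion "0.0029 0.037 0 0 0 0 255; 0.0029 0.037 0 0 0 0 255; 0.0029 0.037 0 0 0 0 255; 0.0029 0.037 0 0 0 0 255; 0.0029 0.037 0 0 0 0 255; 0.0029 0.037 0 0 0 0 255; 0.0029 0.037 0 0 0 0 255; 0.0029 0.037 0 0 0 0 255; 0.0029 0.037 0 0 0 0 255; 0.0029 0.0345 0 0 0 0 255; 0 0 0 0 0 0 255; 0 0 -0.035 0 0 0 255; 0 0 -0.033 0 0 0 255; 0 0 0 0 0 0 255"

```text
time_s: 12.45
ee_pos: [0.5109, 0.0041, 0.0573]
eef_rot: [-3.14, -0.008, 2.857]
force: [0.1, 0.3, -2.1]
grip_width: 0.0335
grip_force: 25.0
```

Request:
carry_out --motion "0 0 0 0 0 0 136; 0 0 0 0 0 0 136; 0 0 0 0 0 0 136; 0 0 0.03 0 0 0 136; 0 0 0.038 0 0 0 136; -0.0067 -0.0348 0 0 0 0 90; -0.0067 -0.0348 0 0 0 0 90; -0.0067 -0.0348 0 0 0 0 90; -0.0067 -0.0348 0 0 0 0 90; -0.0067 -0.0348 0 0 0 0 90; -0.0067 -0.0348 0 0 0 0 90; -0.0067 -0.0348 0 0 0 0 90; -0.0067 -0.0348 0 0 0 0 90; 0 0 -0.04 0 0 0 90; 0 0 -0.04 0 0 0 90; 0 0 0 0 0 0 90; 0 0 0 0 0 0 90"

```text
time_s: 13.87
ee_pos: [0.46, -0.2743, 0.0507]
eef_rot: [3.141, -0.001, 2.857]
force: [-0.5, 0.2, 1.3]
grip_width: 0.0608
grip_force: 0.0
```

Run:
```python
from m import *
for r in rings(cam("scene")): 
  if .3<r[0][0]<.7 and r[0][1]<-.1: print(*r)
save(cam("scene"),"s1",(180,170,500,400),2)
```

```text
[ 0.4604 -0.2742  0.007 ] 7.2 (232, 310)
[ 0.3312 -0.2199  0.007 ] 8.1 (210, 273)
```

Request:
carry_out --motion "0 0 -0.025 0 0 0 90; 0 0 -0.022 0 0 0 90; 0 0 0 0 0 0 90; 0 0 0 0 0 0 255; 0 0 0 0 0 0 255; 0 0 0 0 0 0 255; 0 0 0 0 0 0 255; 0 0 0 0 0 0 255; 0 0 0.03 0 0 0 255; 0 0 0.03 0 0 0 255; 0 0 0.04 0 0 0 255; 0 0.02 0.027 0 0 0 255"

```text
time_s: 14.97
ee_pos: [0.4606, -0.2563, 0.1334]
eef_rot: [-3.14, 0.003, 2.855]
force: [0.5, -0.2, -0.0]
grip_width: 0.0333
grip_force: 25.0
```

Request:
carry_out --motion "0.008 0.0367 0 0 0 0 255; 0.008 0.0367 0 0 0 0 255; 0.008 0.0367 0 0 0 0 255; 0.008 0.0367 0 0 0 0 255; 0.008 0.0367 0 0 0 0 255; 0.008 0.0367 0 0 0 0 255; 0.008 0.0367 0 0 0 0 255; 0.008 0.0367 0 0 0 0 255; 0 0 0 0 0 0 255; 0 0 -0.035 0 0 0 255; 0 0 -0.033 0 0 0 255; 0 0 0 0 0 0 255"

```text
time_s: 15.97
ee_pos: [0.5212, 0.0392, 0.0571]
eef_rot: [-3.139, -0.008, 2.858]
force: [-1.1, -0.7, -1.0]
grip_width: 0.033
grip_force: 25.0
```

Request:
carry_out --motion "0 0 0 0 0 0 136; 0 0 0 0 0 0 136; 0 0 0 0 0 0 136; 0 0 0.03 0 0 0 136; 0 0 0.04 0 0 0 136; -0.015 -0.036 0.008 0 0 0 136; -0.015 -0.036 0.008 0 0 0 136; -0.015 -0.036 0.008 0 0 0 136; -0.015 -0.036 0.008 0 0 0 136; -0.01 -0.036 0.008 0 0 0 200; -0.01 -0.036 0.008 0 0 0 255; 0 0 0 0 0 0 255"

```text
time_s: 16.97
ee_pos: [0.4434, -0.1819, 0.1833]
eef_rot: [-3.14, 0.005, 2.853]
force: [1.2, -0.3, -0.5]
grip_width: 0.027
grip_force: 0.0
```

Run:
```python
from m import *
c=cam("top"); s=cam("scene")
for r in rings(c)+rings(s): 
  if .3<r[0][0]<.7 and r[0][1]<.1: print(*r)
a=cv2.resize(c["pixels"][100:330,250:410],(400,575)); b=cv2.resize(s["pixels"][180:320,270:450],(400,311))
im=np.zeros((575,800,3),np.uint8); im[:,:400]=a; im[:311,400:]=b
cv2.imwrite("pics/p2.png",im[...,::-1])
```

```text
[0.598  0.0278 0.007 ] 9.9 (355, 263)
```

View pics/p2.png

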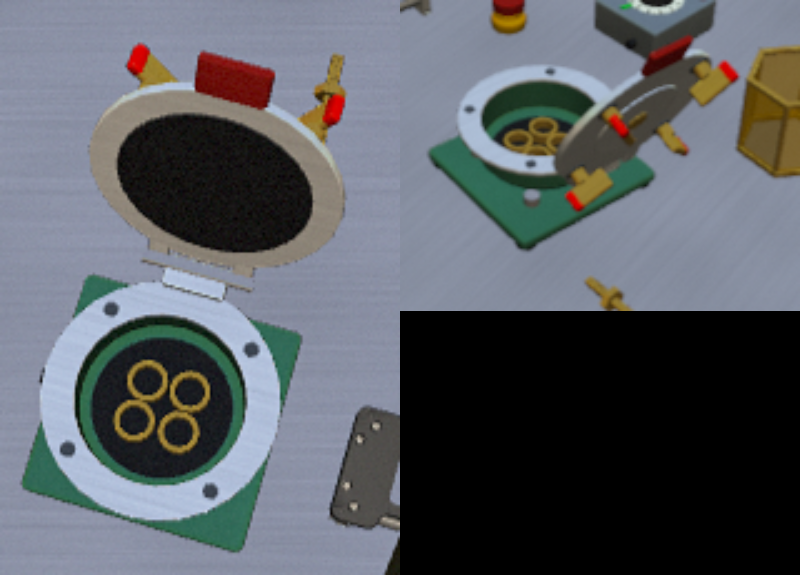

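All four rings are in the pot (left panel, around (160,405)). The lid leans back with its red tab at the top. Next I bring the open fingers over the tab from above.

Request:
carry_out --motion "0 0 0.036 0 0 -6 88; 0 0 0.036 0 0 -6 88; 0 0 0.036 0 0 -6 88; 0 0 0.036 0 0 -6 88; 0 0 0.036 0 0 -6 88; 0.026 0.014 0 0 0 -6 88; 0.026 0.014 0 0 0 -6 88; 0.026 0.014 0 0 0 -6 88; 0.026 0.014 0 0 0 -6 88; 0.026 0.014 0 0 0 -6 88; 0.026 0.014 0 0 0 -6 88; 0.026 0.014 0 0 0 -6 88; 0.026 0.014 0 0 0 -6 88; 0.026 0.014 0 0 0 -6 88; 0.026 0.014 0 0 0 -6 88; 0 0 0 0 0 0 88; 0 0 0 0 0 0 88"

```text
time_s: 18.48
ee_pos: [0.7049, -0.0344, 0.3583]
eef_rot: [-3.139, 0.0, 1.29]
force: [-0.2, 0.1, -0.6]
grip_width: 0.0612
grip_force: 0.0
```

Run:
```python
from m import *
s=cam("scene"); save(s,"p3",(240,80,500,290),3)
o=ctrl.get_obs();print(o["ee_pos"],o["eef_rot"],o["qpos"])
P=cloud(s); hsv=cv2.cvtColor(s["pixels"],cv2.COLOR_RGB2HSV)
red=(cv2.inRange(hsv,(0,150,60),(8,255,255))|cv2.inRange(hsv,(172,150,60),(180,255,255)))
n,l,st,ce=cv2.connectedComponentsWithStats(red)
for i in range(1,n):
    if st[i,4]>30: print(ce[i],st[i,4],np.median(P[l==i],0))
```

```text
[ 0.70414522 -0.03537149  0.35961374] [-3.14095298e+00  1.11742737e-04  1.28954324e+00] [-1.02128391e-01  6.63205345e-01  6.49281219e-01  4.15317179e-06
  1.82975544e+00  1.79125790e-01]
[318.42857143 180.77777778] 126 [0.33318041 0.22065023 0.04361204]
[390.56701031 202.07216495] 97 [ 0.72020473 -0.04011126  0.29369672]
[417.57894737 211.81578947] 38 [0.75012504 0.02645555 0.24128815]
[368.16981132 236.49056604] 53 [ 0.71253025 -0.10650432  0.24340613]
[348.05882353 270.44117647] 34 [ 0.66033391 -0.09682214  0.11223182]
```

View pics/p3.png

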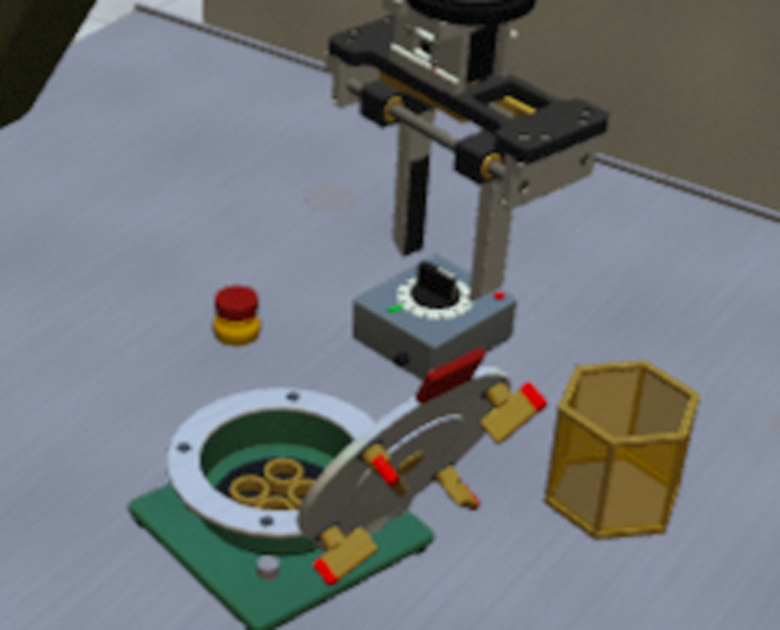

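Request:
carry_out --motion "0 0 -0.022 0 0 0 88; 0 0 -0.022 0 0 0 88; 0 0 -0.022 0 0 0 88; 0 0 -0.022 0 0 0 88; 0 0 0 0 0 0 88; -0.0179 0.0052 0 0 0 0 88; -0.0179 0.0052 0 0 0 0 88; -0.0179 0.0052 0 0 0 0 88; -0.0179 0.0052 0 0 0 0 88; -0.0179 0.0052 0 0 0 0 88"

```text
time_s: 19.37
ee_pos: [0.6142, -0.0109, 0.2756]
eef_rot: [3.135, -0.001, 1.287]
force: [4.8, -1.9, 4.3]
grip_width: 0.0616
grip_force: 2.4
```

Request:
carry_out --motion "-0.017 0.005 0 0 0 0 88; -0.017 0.005 0 0 0 0 88; -0.017 0.005 0 0 0 0 88; -0.017 0.005 0 0 0 0 88; -0.0269 0.0079 -0.011 0 0 0 88; -0.0269 0.0079 -0.011 0 0 0 88; -0.0154 0.0045 -0.0125 0 0 0 88; -0.0154 0.0045 -0.0125 0 0 0 88; -0.0058 0.0017 -0.02 0 0 0 88; -0.0058 0.0017 -0.02 0 0 0 88; 0 0 0 0 0 0 88"

```text
time_s: 20.28
ee_pos: [0.4486, 0.0376, 0.1842]
eef_rot: [-3.14, 0.0, 1.287]
force: [-0.7, -0.4, 0.2]
grip_width: 0.0616
grip_force: 0.0
```

Run:
```python
from m import *
s=cam("scene"); save(s,"p4",(220,80,480,290),3)
o=ctrl.get_obs();print(o["ee_pos"],o["eef_rot"],o["force"])
```

```text
[0.44985884 0.03745049 0.1859429 ] [ 3.14127692e+00 -6.92272810e-05  1.28727159e+00] [-0.48894192 -0.46177154  0.7012924 ]
```

View pics/p4.png

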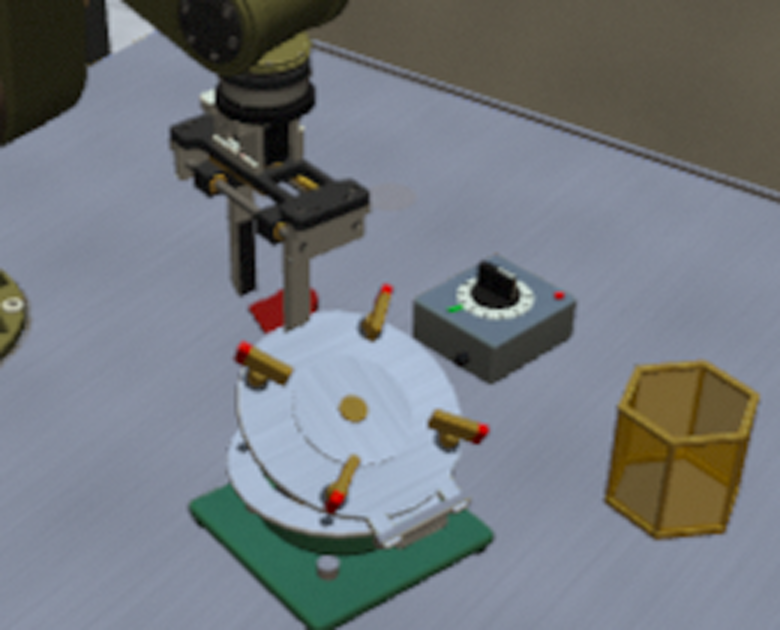

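Request:
carry_out --motion "0 0 0.04 0 0 0 88; 0 0 0.01 0 0 0 255; 0 0 0 0 0 0 255; 0 0 0 0 0 0 255; 0 0 0 0 0 0 255; 0 0 0 0 0 0 255; 0 0 -0.02 0 0 0 255; -0.0015 0.0005 -0.02 0 0 0 255; -0.0015 0.0005 -0.02 0 0 0 255; -0.0015 0.0005 -0.02 0 0 0 255; -0.0015 0.0005 -0.02 0 0 0 255; -0.0015 0.0005 -0.015 0 0 0 255; -0.0015 0.0005 -0.01 0 0 0 255; -0.0015 0.0005 -0.005 0 0 0 255; 0 0 0 0 0 0 255"

```text
time_s: 21.58
ee_pos: [0.4391, 0.041, 0.1036]
eef_rot: [-3.139, 0.001, 1.287]
force: [-1.1, 0.9, -0.3]
grip_width: 0.0004
grip_force: 0.0
```

Request:
carry_out --motion "0 0 -0.005 0 0 0 255; 0 0 -0.003 0 0 0 255; 0 0 -0.003 0 0 0 255; 0 0 -0.002 0 0 0 255; 0 0 0 0 0 0 255; 0 0 0 0 0 0 255"

```text
time_s: 22.08
ee_pos: [0.4407, 0.0409, 0.0947]
eef_rot: [3.14, -0.001, 1.286]
force: [-18.0, -0.0, 43.2]
grip_width: 0.0005
grip_force: 21.4
```

Request:
carry_out --motion "0 0 0.03 0 0 0 255; 0 0 0.04 0 0 0 160; -0.01 -0.038 0.01 0 0 0 160; -0.01 -0.038 0.01 0 0 0 160; -0.01 -0.038 0.01 0 0 0 160; 0 -0.038 0 0 0 0 160; 0 -0.038 0 0 0 0 160; 0 -0.03 0 0 0 0 160; 0 0 0 0 0 0 160"

```text
time_s: 22.83
ee_pos: [0.4098, -0.1834, 0.1921]
eef_rot: [3.141, 0.001, 1.282]
force: [0.2, 0.5, 0.2]
grip_width: 0.0349
grip_force: 0.0
```

```bash
cat > w.py <<'E'
from m import *
def red(c):
    hsv=cv2.cvtColor(c["pixels"],cv2.COLOR_RGB2HSV)
    return cv2.inRange(hsv,(0,140,60),(8,255,255))|cv2.inRange(hsv,(172,140,60),(180,255,255))
C=np.array([.5365,.0165]); yaw=np.radians(-16.3)
# screws in pot frame: 1 far-left(+x,+y) 2 near-left 3 near-right 4 far-right
S={1:(1,1),2:(-1,1),3:(-1,-1),4:(1,-1)}
def wings(c,out=True):
    hsv=cv2.cvtColor(c["pixels"],cv2.COLOR_RGB2HSV)
    br=cv2.inRange(hsv,(10,90,50),(32,255,255))|red(c)
    Rz=np.array([[np.cos(yaw),-np.sin(yaw)],[np.sin(yaw),np.cos(yaw)]]); res={}
    v,u=np.mgrid[0:480,0:640]
    T=onz(c,u.astype(float),v.astype(float),.1305)[...,:2]
    for i,s in S.items():
        p=C+Rz@(np.array(s)*.081/np.sqrt(2))
        d=np.hypot(T[...,0]-p[0],T[...,1]-p[1])<.034
        q=T[(br>0)&d].astype(np.float32); r=T[(red(c)>0)&d]
        if len(q)<20: continue
        (cx,cy),(w,h),a=cv2.minAreaRect(q); th=a if w>h else a+90
        th=np.radians(th); rd=r.mean(0)-np.array([cx,cy]) if len(r) else np.zeros(2)
        if np.dot(rd,[np.cos(th),np.sin(th)])<0: th+=np.pi
        outd=np.arctan2(*(Rz@np.array(s))[::-1])
        ang=(outd-th+.5)%(2*np.pi)-.5
        res[i]=(p.round(4),np.array([cx,cy]).round(4),round(np.degrees(th)%360,1),round(ang,3),np.round([max(w,h),min(w,h)],3),len(r))
        if out: print(i,*res[i])
    return res
E
python3 - <<'E'
from w import *
c=cam("top");wings(c);save(c,"p5",(250,110,400,330),2.7)
P=cloud(c); Rz=Rot.from_euler('z',yaw).as_matrix()[:2,:2]
L=(P[...,:2]-C)@Rz; z=P[...,2]
m=(np.hypot(L[...,0],L[...,1])<.04); A=np.c_[L[m],np.ones(m.sum())]; print("plane",np.linalg.lstsq(A,z[m],rcond=None)[0])
pts=np.argwhere(red(c)>0)[:,::-1]; q=onz(c,pts[:,0]*1.,pts[:,1]*1.,.095)[:,:2]
k=(np.hypot(*(q-C).T)<.13)&(np.hypot(*(q-np.array([.433,.047])).T)<.04);print("tab",q[k].mean(0),k.sum(), (q[k].mean(0)-C)@Rz)
w=((c["pixels"].min(2)>140)&(abs(z-.095)<.006)).astype(np.uint8)
print(ctrl.get_obs()["ee_pos"],ctrl.get_obs()["grip_width"])
E
```

```text
1 [0.6075 0.0554] [0.6053 0.0555] 18.8 0.173 [0.048 0.015] 20
2 [0.4976 0.0875] [0.4937 0.0873] 114.7 0.069 [0.045 0.015] 26
3 [ 0.4655 -0.0224] [ 0.464 -0.021] 190.2 0.323 [0.045 0.014] 27
4 [ 0.5754 -0.0545] [ 0.5709 -0.0554] 288.7 0.174 [0.045 0.015] 26
plane [ 0.00292428 -0.00053438  0.09830401]
tab [0.43480989 0.04634201] 401 [-1.05978362e-01  1.01487705e-04]
[ 0.40974982 -0.18129055  0.1918619 ] 0.034924782562167925
```

View pics/p5.png

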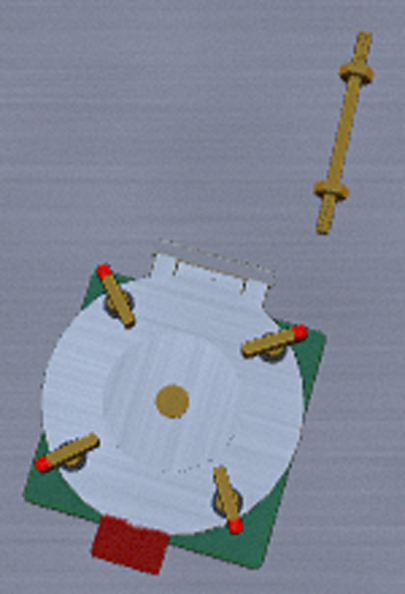

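The lid is shut (tab at (130,545) in the crop). The four wings stand with their red ends outward, near (104,272), (42,464), (235,526) and (300,332). First pass, screw 1.

Request:
carry_out --motion "0.0245 0.0296 0 0 0 -6.8 160; 0.0245 0.0296 0 0 0 -6.8 160; 0.0245 0.0296 0 0 0 -6.8 160; 0.0245 0.0296 0 0 0 -6.8 160; 0.0245 0.0296 0 0 0 -6.8 160; 0.0245 0.0296 0 0 0 -6.8 160; 0.0245 0.0296 0 0 0 -6.8 160; 0.0243 0.0296 0 0 0 -6.8 160; 0 0 0 0 0 0 160; 0 0 -0.02 0 0 0 160; 0 0 -0.02 0 0 0 160; 0 0 0 0 0 0 160; 0 0 0 0 0 0 160" --grip_force 40

```text
time_s: 23.97
ee_pos: [0.5996, 0.0508, 0.1518]
eef_rot: [-3.141, 0.001, 0.366]
force: [-0.7, 0.1, 0.4]
grip_width: 0.0347
grip_force: 0.0
```

Request:
carry_out --motion "0.006 0.0045 -0.01 0 0 -2 160; 0 0 -0.02 0 0 0 160; 0 0 -0.019 0 0 0 160; 0 0 0 0 0 0 160; 0 0 0 0 0 0 255; 0 0 0 0 0 0 255; 0 0 0 0 0 0 255; 0 0 0 0 0 0 255; 0 0 0 0 0 0 255"

```text
time_s: 24.72
ee_pos: [0.6064, 0.0561, 0.1049]
eef_rot: [-3.14, -0.002, 0.331]
force: [-3.7, 8.2, 6.6]
grip_width: 0.0139
grip_force: 40.0
```

Request:
carry_out --motion "0 0 0 0 0 0 200; 0 0 0.008 0 0 0 200; 0 0 0 0 0 0 200; 0 0 0 0 0 0 255; 0 0 0 0 0 0 255; 0 0 0 0 0 0 255; 0 0 0 0 0 0 255"

```text
time_s: 25.3
ee_pos: [0.6062, 0.0561, 0.1117]
eef_rot: [-3.14, -0.001, 0.331]
force: [-1.8, 9.2, 6.5]
grip_width: 0.0089
grip_force: 39.4
```

Request:
carry_out --motion "0 0.001 0 0 0 -6.3 255; 0 0 0 0 0 -6.3 255; 0 0 0 0 0 -6.3 255; 0 0 0 0 0 -6.3 255; 0 0 0 0 0 -6.3 255; 0 0 0 0 0 -6.3 255; 0 0 0 0 0 -6.3 255; 0 0 0 0 0 -6.3 255; 0 0 0 0 0 0 255"

```text
time_s: 26.05
ee_pos: [0.6063, 0.0564, 0.1118]
eef_rot: [-3.14, -0.0, -0.556]
force: [1.4, 2.4, 5.9]
grip_width: 0.0086
grip_force: 39.7
```

Request:
carry_out --motion "0 0 0 0 0 0 170; 0 0 0 0 0 0 170; 0 0 0.035 0 0 0 170; -0.0178 -0.0098 0 0 0 5.75 170; -0.0178 -0.0098 0 0 0 5.75 170; -0.0178 -0.0098 0 0 0 5.75 170; -0.0178 -0.0098 0 0 0 5.75 170; -0.0178 -0.0098 0 0 0 5.75 170; -0.0178 -0.0098 0 0 0 5.75 170; -0.0178 -0.0098 0 0 0 5.75 170; -0.0178 -0.0098 0 0 0 5.75 170; 0 0 0 0 0 0 170; 0 0 0 0 0 0 170"

```text
time_s: 27.13
ee_pos: [0.4635, -0.023, 0.1462]
eef_rot: [3.141, -0.0, 0.252]
force: [1.1, 0.5, -0.3]
grip_width: 0.0319
grip_force: 0.0
```

```bash
sed -i 's/C=np.array.*;/C=np.array([.5353,.0175]);/' w.py
python3 - <<'E'
from w import *
wings(cam("top")); o=ctrl.get_obs();print(o["ee_pos"],np.degrees(o["eef_rot"]))
E
```

```text
1 [0.6063 0.0564] [0.6044 0.0531] 330.2 1.022 [0.047 0.015] 22
2 [0.4964 0.0885] [0.4891 0.0806] 104.2 0.253 [0.056 0.033] 25
3 [ 0.4643 -0.0214] [ 0.4691 -0.0222] 83.5 2.185 [0.067 0.057] 0
4 [ 0.5742 -0.0535] [ 0.5709 -0.0554] 288.7 0.174 [0.045 0.015] 26
[ 0.46403099 -0.0227747   0.14621471] [ 1.79985248e+02 -2.86815253e-02  1.44065527e+01]
```

Request:
carry_out --motion "0.0005 0.001 -0.017 0 0 0 170; 0 0 -0.017 0 0 0 170; 0 0 0 0 0 0 170; 0 0 0 0 0 0 255; 0 0 0 0 0 0 255; 0 0 0 0 0 0 255; 0 0 0 0 0 0 255; 0 0 0 0 0 0 255"

```text
time_s: 27.85
ee_pos: [0.4647, -0.0217, 0.1128]
eef_rot: [3.141, -0.001, 0.254]
force: [-0.1, -0.3, 3.9]
grip_width: 0.0085
grip_force: 39.9
```

Request:
carry_out --motion "0 0 0 0 0 -6.5 255; 0 0 0 0 0 -6.5 255; 0 0 0 0 0 -6.5 255; 0 0 0 0 0 -6.5 255; 0 0 0 0 0 -6.5 255; 0 0 0 0 0 -6.5 255; 0 0 0 0 0 -6.5 255; 0 0 0 0 0 0 255"

```text
time_s: 28.52
ee_pos: [0.4647, -0.0218, 0.1128]
eef_rot: [-3.141, -0.002, -0.546]
force: [0.3, -2.6, 5.8]
grip_width: 0.0092
grip_force: 40.0
```

Request:
carry_out --motion "0 0 0 0 0 0 170; 0 0 0 0 0 0 170; 0 0 0.034 0 0 0 170; 0.0016 0.0055 0 0 0 7.1 170; 0.0016 0.0055 0 0 0 7.1 170; 0.0016 0.0055 0 0 0 7.1 170; 0.0016 0.0055 0 0 0 7.1 170; 0.0016 0.0055 0 0 0 7.1 170; 0.0016 0.0055 0 0 0 7.1 170; 0.0016 0.0055 0 0 0 7.1 170; 0.0016 0.0055 0 0 0 7.1 170; 0.0016 0.0055 0 0 0 7.1 170; 0.0016 0.0055 0 0 0 7.1 170; 0.0016 0.0055 0 0 0 7.1 170; 0.0016 0.0055 0 0 0 7.1 170; 0.0016 0.0055 0 0 0 7.1 170; 0.0016 0.0055 0 0 0 7.1 170; 0.0016 0.0055 0 0 0 7.1 170; 0.0016 0.0055 0 0 0 7.1 170; 0.0016 0.0055 0 0 0 7.1 170"

```text
time_s: 30.18
ee_pos: [0.4913, 0.0722, 0.1458]
eef_rot: [-3.141, -0.0, 1.575]
force: [-0.2, -0.1, -0.1]
grip_width: 0.0314
grip_force: 0.0
```

Request:
carry_out --motion "0.0016 0.0055 0 0 0 7.1 170; 0.0016 0.0055 0 0 0 7.1 170; 0.0016 0.0055 0 0 0 7.1 170; 0 0 0 0 0 0 170; 0 0 0 0 0 0 170"

```text
time_s: 30.6
ee_pos: [0.496, 0.0885, 0.1458]
eef_rot: [-3.141, -0.0, 1.936]
force: [-0.8, 0.9, -0.4]
grip_width: 0.0313
grip_force: 0.0
```

Request:
carry_out --motion "0 0 -0.017 0 0 3 170; 0 0 -0.017 0 0 0 170; 0 0 0 0 0 0 170; 0 0 0 0 0 0 255; 0 0 0 0 0 0 255; 0 0 0 0 0 0 255; 0 0 0 0 0 0 255; 0 0 0 0 0 0 255"

```text
time_s: 31.27
ee_pos: [0.4965, 0.0883, 0.1128]
eef_rot: [3.141, 0.001, 1.99]
force: [-1.8, -1.2, 6.5]
grip_width: 0.0087
grip_force: 39.9
```

Request:
carry_out --motion "0 0 0 0 0 -6.9 255; 0 0 0 0 0 -6.9 255; 0 0 0 0 0 -6.9 255; 0 0 0 0 0 -6.9 255; 0 0 0 0 0 -6.9 255; 0 0 0 0 0 -6.9 255; 0 0 0 0 0 -6.9 255; 0 0 0 0 0 -6.9 255; 0 0 0 0 0 0 255; 0 0 0 0 0 0 255"

```text
time_s: 32.1
ee_pos: [0.4965, 0.0883, 0.1128]
eef_rot: [3.141, -0.001, 1.026]
force: [-1.3, -1.3, 6.3]
grip_width: 0.0086
grip_force: 40.0
```

Request:
carry_out --motion "0 0 0 0 0 0 170; 0 0 0 0 0 0 170; 0 0 0.034 0 0 0 170; 0.0097 -0.0178 0 0 0 6.2 170; 0.0097 -0.0178 0 0 0 6.2 170; 0.0097 -0.0178 0 0 0 6.2 170; 0.0097 -0.0178 0 0 0 6.2 170; 0.0097 -0.0178 0 0 0 6.2 170; 0.0097 -0.0178 0 0 0 6.2 170; 0.0097 -0.0178 0 0 0 6.2 170; 0.0097 -0.0178 0 0 0 6.2 170; 0 0 0 0 0 0 170; 0 0 0 0 0 0 170"

```text
time_s: 33.18
ee_pos: [0.5738, -0.0545, 0.1456]
eef_rot: [-3.141, -0.0, 1.89]
force: [0.1, -0.4, 0.4]
grip_width: 0.0314
grip_force: 0.0
```

Request:
carry_out --motion "0.0003 0.0007 -0.017 0 0 0 170; 0 0 -0.017 0 0 0 170; 0 0 0 0 0 0 170; 0 0 0 0 0 0 255; 0 0 0 0 0 0 255; 0 0 0 0 0 0 255; 0 0 0 0 0 0 255; 0 0 0 0 0 0 255"

```text
time_s: 33.85
ee_pos: [0.5745, -0.0532, 0.113]
eef_rot: [3.14, 0.001, 1.892]
force: [-1.3, 1.6, 6.0]
grip_width: 0.0083
grip_force: 40.0
```

Request:
carry_out --motion "0 0 0 0 0 -7 255; 0 0 0 0 0 -7 255; 0 0 0 0 0 -7 255; 0 0 0 0 0 -7 255; 0 0 0 0 0 -7 255; 0 0 0 0 0 -7 255; 0 0 0 0 0 -7 255; 0 0 0 0 0 0 255; 0 0 0 0 0 0 255"

```text
time_s: 34.6
ee_pos: [0.5748, -0.0533, 0.113]
eef_rot: [3.14, -0.001, 1.041]
force: [2.0, 1.0, 5.9]
grip_width: 0.0086
grip_force: 40.0
```

Request:
carry_out --motion "0 0 0 0 0 0 170; 0 0 0 0 0 0 170; 0 0 0.034 0 0 0 170; 0.0025 0.0085 0 0 0 6.85 170; 0.0025 0.0085 0 0 0 6.85 170; 0.0025 0.0085 0 0 0 6.85 170; 0.0025 0.0085 0 0 0 6.85 170; 0.0025 0.0085 0 0 0 6.85 170; 0.0025 0.0085 0 0 0 6.85 170; 0.0025 0.0085 0 0 0 6.85 170; 0.0025 0.0085 0 0 0 6.85 170; 0.0025 0.0085 0 0 0 6.85 170; 0.0025 0.0085 0 0 0 6.85 170; 0.0025 0.0085 0 0 0 6.85 170; 0.0025 0.0085 0 0 0 6.85 170; 0.0025 0.0085 0 0 0 6.85 170; 0 0 0 0 0 0 170; 0 0 0 0 0 0 170"

```text
time_s: 36.1
ee_pos: [0.6064, 0.0572, 0.1457]
eef_rot: [-3.141, -0.001, 2.59]
force: [0.4, -0.2, -0.6]
grip_width: 0.0316
grip_force: 0.0
```

Run:
```python
from w import *
c=cam("top");wings(c); o=ctrl.get_obs();print(o["ee_pos"],np.degrees(o["eef_rot"]))
a=cv2.resize(c["pixels"][180:320,250:400],(400,373)); b=cv2.resize(cam("scene")["pixels"][130:310,250:450],(400,360))
im=np.zeros((373,800,3),np.uint8); im[:,:400]=a; im[:360,400:]=b
cv2.imwrite("pics/p6.png",im[...,::-1])
```

```text
1 [0.6063 0.0564] [0.6036 0.0571] 73.2 5.506 [0.067 0.062] 0
2 [0.4964 0.0885] [0.497  0.0884] 90.1 0.499 [0.066 0.066] 0
3 [ 0.4643 -0.0214] [ 0.4639 -0.0074] 159.8 0.853 [0.055 0.041] 19
4 [ 0.5742 -0.0535] [ 0.5709 -0.0521] 240.1 1.023 [0.045 0.016] 27
[0.60637096 0.05688046 0.1457258 ] [-1.79974002e+02 -2.79313578e-02  1.48315713e+02]
```

View pics/p6.png

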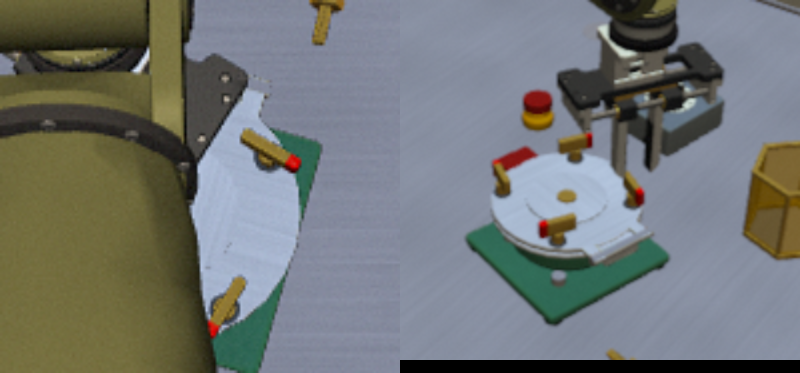

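All four wings are about 60° round; screw 4 reads 1.02 rad. Second pass, screw 1.

Request:
carry_out --motion "0 -0.0005 -0.017 0 0 0 170; 0 0 -0.017 0 0 0 170; 0 0 0 0 0 0 170; 0 0 0 0 0 0 255; 0 0 0 0 0 0 255; 0 0 0 0 0 0 255; 0 0 0 0 0 0 255; 0 0 0 0 0 0 255"

```text
time_s: 36.87
ee_pos: [0.6068, 0.0563, 0.113]
eef_rot: [-3.142, 0.001, 2.591]
force: [-2.7, -4.2, 5.2]
grip_width: 0.0091
grip_force: 40.0
```

Request:
carry_out --motion "0 0 0 0 0 -6.65 255; 0 0 0 0 0 -6.65 255; 0 0 0 0 0 -6.65 255; 0 0 0 0 0 -6.65 255; 0 0 0 0 0 -6.65 255; 0 0 0 0 0 -6.65 255; 0 0 0 0 0 -6.65 255; 0 0 0 0 0 -6.65 255; 0 0 0 0 0 -6.65 255; 0 0 0 0 0 0 255; 0 0 0 0 0 0 255"

```text
time_s: 37.78
ee_pos: [0.6066, 0.0561, 0.113]
eef_rot: [3.141, 0.001, 1.546]
force: [-3.5, -4.6, 6.2]
grip_width: 0.0084
grip_force: 40.0
```

Request:
carry_out --motion "0 0 0 0 0 0 170; 0 0 0 0 0 0 170; 0 0 0.034 0 0 0 170; -0.0158 -0.0087 0 0 0 6.67 170; -0.0158 -0.0087 0 0 0 6.67 170; -0.0158 -0.0087 0 0 0 6.67 170; -0.0158 -0.0087 0 0 0 6.67 170; -0.0158 -0.0087 0 0 0 6.67 170; -0.0158 -0.0087 0 0 0 6.67 170; -0.0158 -0.0087 0 0 0 6.67 170; -0.0158 -0.0087 0 0 0 6.67 170; -0.0158 -0.0087 0 0 0 6.67 170; 0 0 0 0 0 0 170; 0 0 0 0 0 0 170"

```text
time_s: 38.95
ee_pos: [0.4646, -0.0217, 0.1465]
eef_rot: [3.141, 0.001, 2.592]
force: [0.3, -0.2, 0.1]
grip_width: 0.0312
grip_force: 0.0
```

Request:
carry_out --motion "0 0 -0.017 0 0 0 170; 0 0 -0.017 0 0 0 170; 0 0 0 0 0 0 170; 0 0 0 0 0 0 255; 0 0 0 0 0 0 255; 0 0 0 0 0 0 255; 0 0 0 0 0 0 255; 0 0 0 0 0 0 255"

```text
time_s: 39.62
ee_pos: [0.4648, -0.0218, 0.1127]
eef_rot: [3.141, 0.001, 2.595]
force: [-1.0, -1.2, 5.7]
grip_width: 0.0085
grip_force: 40.0
```

Request:
carry_out --motion "0 0 0 0 0 -6.65 255; 0 0 0 0 0 -6.65 255; 0 0 0 0 0 -6.65 255; 0 0 0 0 0 -6.65 255; 0 0 0 0 0 -6.65 255; 0 0 0 0 0 -6.65 255; 0 0 0 0 0 -6.65 255; 0 0 0 0 0 -6.65 255; 0 0 0 0 0 -6.65 255; 0 0 0 0 0 0 255; 0 0 0 0 0 0 255"

```text
time_s: 40.53
ee_pos: [0.4646, -0.0219, 0.1128]
eef_rot: [3.141, 0.001, 1.549]
force: [-2.7, -2.8, 6.4]
grip_width: 0.0084
grip_force: 40.0
```

Request:
carry_out --motion "0 0 0 0 0 0 170; 0 0 0 0 0 0 170; 0 0 0.034 0 0 0 170; 0.0064 0.022 0 0 0 -6 170; 0.0064 0.022 0 0 0 -6 170; 0.0064 0.022 0 0 0 -6 170; 0.0064 0.022 0 0 0 -6 170; 0.0064 0.022 0 0 0 -6 170; 0 0 0 0 0 0 170; 0 0 0 0 0 0 170"

```text
time_s: 41.37
ee_pos: [0.4963, 0.0891, 0.1458]
eef_rot: [-3.141, 0.0, 1.03]
force: [0.6, -0.5, 0.6]
grip_width: 0.0313
grip_force: 0.0
```

Request:
carry_out --motion "0 -0.0005 -0.017 0 0 0 170; 0 0 -0.017 0 0 0 170; 0 0 0 0 0 0 170; 0 0 0 0 0 0 255; 0 0 0 0 0 0 255; 0 0 0 0 0 0 255; 0 0 0 0 0 0 255; 0 0 0 0 0 0 255"

```text
time_s: 42.03
ee_pos: [0.4964, 0.088, 0.1129]
eef_rot: [3.142, -0.001, 1.027]
force: [-3.8, 0.8, 4.9]
grip_width: 0.0086
grip_force: 40.0
```

Request:
carry_out --motion "0 0 0 0 0 -6.7 255; 0 0 0 0 0 -6.7 255; 0 0 0 0 0 -6.7 255; 0 0 0 0 0 -6.7 255; 0 0 0 0 0 -6.7 255; 0 0 0 0 0 -6.7 255; 0 0 0 0 0 -6.7 255; 0 0 0 0 0 -6.7 255; 0 0 0 0 0 -6.7 255; 0 0 0 0 0 0 255; 0 0 0 0 0 0 255"

```text
time_s: 42.95
ee_pos: [0.4963, 0.0882, 0.1129]
eef_rot: [-3.141, -0.0, -0.026]
force: [-4.2, 2.3, 5.7]
grip_width: 0.0084
grip_force: 40.0
```

Screw 4: +61° yaw to 59.5, delta (.078,-.142).

Request:
carry_out --motion "0 0 0 0 0 0 170; 0 0 0 0 0 0 170; 0 0 0.034 0 0 0 170; 0.0087 -0.0158 0 0 0 6.75 170; 0.0087 -0.0158 0 0 0 6.75 170; 0.0087 -0.0158 0 0 0 6.75 170; 0.0087 -0.0158 0 0 0 6.75 170; 0.0087 -0.0158 0 0 0 6.75 170; 0.0087 -0.0158 0 0 0 6.75 170; 0.0087 -0.0158 0 0 0 6.75 170; 0.0087 -0.0158 0 0 0 6.75 170; 0.0087 -0.0158 0 0 0 6.75 170; 0 0 0 0 0 0 170; 0 0 0 0 0 0 170"

```text
time_s: 44.12
ee_pos: [0.5747, -0.0548, 0.1458]
eef_rot: [-3.141, 0.0, 1.031]
force: [-0.4, 0.5, 0.2]
grip_width: 0.0314
grip_force: 0.0
```

Request:
carry_out --motion "0 0.001 -0.017 0 0 0 170; 0 0 -0.017 0 0 0 170; 0 0 0 0 0 0 170; 0 0 0 0 0 0 255; 0 0 0 0 0 0 255; 0 0 0 0 0 0 255; 0 0 0 0 0 0 255; 0 0 0 0 0 0 255"

```text
time_s: 44.78
ee_pos: [0.575, -0.0531, 0.113]
eef_rot: [3.141, -0.001, 1.034]
force: [-1.9, 2.2, 6.7]
grip_width: 0.0085
grip_force: 40.0
```

Request:
carry_out --motion "0 0 0 0 0 -6.7 255; 0 0 0 0 0 -6.7 255; 0 0 0 0 0 -6.7 255; 0 0 0 0 0 -6.7 255; 0 0 0 0 0 -6.7 255; 0 0 0 0 0 -6.7 255; 0 0 0 0 0 -6.7 255; 0 0 0 0 0 -6.7 255; 0 0 0 0 0 -6.7 255; 0 0 0 0 0 0 255; 0 0 0 0 0 0 255"

```text
time_s: 45.7
ee_pos: [0.5752, -0.0537, 0.113]
eef_rot: [3.141, -0.002, -0.019]
force: [0.2, -2.9, 4.9]
grip_width: 0.0086
grip_force: 40.0
```

Request:
carry_out --motion "0 0 0 0 0 0 170; 0 0 0 0 0 0 170; 0 0 0.034 0 0 0 170; 0.0024 0.0085 0 0 0 6.9 170; 0.0024 0.0085 0 0 0 6.9 170; 0.0024 0.0085 0 0 0 6.9 170; 0.0024 0.0085 0 0 0 6.9 170; 0.0024 0.0085 0 0 0 6.9 170; 0.0024 0.0085 0 0 0 6.9 170; 0.0024 0.0085 0 0 0 6.9 170; 0.0024 0.0085 0 0 0 6.9 170; 0.0024 0.0085 0 0 0 6.9 170; 0.0024 0.0085 0 0 0 6.9 170; 0.0024 0.0085 0 0 0 6.9 170; 0.0024 0.0085 0 0 0 6.9 170; 0.0024 0.0085 0 0 0 6.9 170; 0 0 0 0 0 0 170; 0 0 0 0 0 0 170"

```text
time_s: 47.2
ee_pos: [0.6058, 0.0573, 0.1458]
eef_rot: [-3.141, 0.0, 1.545]
force: [0.3, 0.3, 0.7]
grip_width: 0.0313
grip_force: 0.0
```

Run:
```python
from w import *
c=cam("top");wings(c); o=ctrl.get_obs();print(o["ee_pos"],np.degrees(o["eef_rot"]))
save(cam("scene"),"p7",(250,130,450,310),3)
```

```text
1 [0.6063 0.0564] [0.6036 0.0572] 71.1 5.543 [0.068 0.061] 0
2 [0.4964 0.0885] [0.497  0.0884] 90.1 0.499 [0.066 0.066] 0
3 [ 0.4643 -0.0214] [ 0.4574 -0.0111] 64.5 2.516 [0.055 0.045] 2
4 [ 0.5742 -0.0535] [ 0.5735 -0.0527] 179.7 2.077 [0.045 0.013] 28
[0.6057792  0.05696007 0.14589028] [-1.79987816e+02  4.50307564e-03  8.84341512e+01]
```

View pics/p7.png

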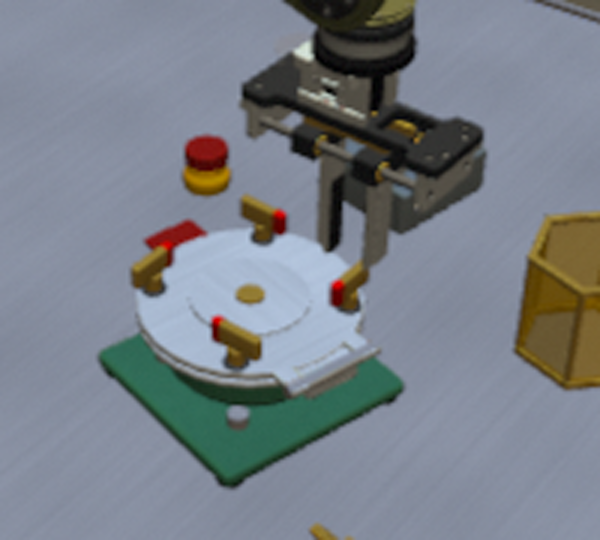

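All four wings are at about 120°: red ends at (280,220), (168,250), (218,325) and (338,293), with screw 4 reading 2.08 rad. Third pass.

Request:
carry_out --motion "0.0007 -0.0005 -0.017 0 0 0 170; 0 0 -0.017 0 0 0 170; 0 0 0 0 0 0 170; 0 0 0 0 0 0 255; 0 0 0 0 0 0 255; 0 0 0 0 0 0 255; 0 0 0 0 0 0 255; 0 0 0 0 0 0 255"

```text
time_s: 47.97
ee_pos: [0.6066, 0.0567, 0.113]
eef_rot: [3.141, 0.0, 1.547]
force: [-4.6, -1.3, 6.7]
grip_width: 0.0087
grip_force: 40.0
```

Request:
carry_out --motion "0 0 0 0 0 -6.8 255; 0 0 0 0 0 -6.8 255; 0 0 0 0 0 -6.8 255; 0 0 0 0 0 -6.8 255; 0 0 0 0 0 -6.8 255; 0 0 0 0 0 -6.8 255; 0 0 0 0 0 -6.8 255; 0 0 0 0 0 -6.8 255; 0 0 0 0 0 -5.5 255; 0 0 0 0 0 0 255; 0 0 0 0 0 0 255"

```text
time_s: 48.88
ee_pos: [0.6068, 0.0565, 0.113]
eef_rot: [3.141, -0.001, 0.501]
force: [-3.9, -1.0, 5.8]
grip_width: 0.0086
grip_force: 40.0
```

Request:
carry_out --motion "0 0 0 0 0 0 170; 0 0 0 0 0 0 170; 0 0 0.034 0 0 0 170; -0.0158 -0.0087 0 0 0 6.67 170; -0.0158 -0.0087 0 0 0 6.67 170; -0.0158 -0.0087 0 0 0 6.67 170; -0.0158 -0.0087 0 0 0 6.67 170; -0.0158 -0.0087 0 0 0 6.67 170; -0.0158 -0.0087 0 0 0 6.67 170; -0.0158 -0.0087 0 0 0 6.67 170; -0.0158 -0.0087 0 0 0 6.67 170; -0.0158 -0.0087 0 0 0 6.67 170; 0 0 0 0 0 0 170; 0 0 0 0 0 0 170"

```text
time_s: 50.05
ee_pos: [0.4646, -0.0218, 0.1465]
eef_rot: [3.14, -0.0, 1.547]
force: [0.2, -0.5, -0.2]
grip_width: 0.0312
grip_force: 0.0
```

Request:
carry_out --motion "0 0 -0.017 0 0 0 170; 0 0 -0.017 0 0 0 170; 0 0 0 0 0 0 170; 0 0 0 0 0 0 255; 0 0 0 0 0 0 255; 0 0 0 0 0 0 255; 0 0 0 0 0 0 255; 0 0 0 0 0 0 255"

```text
time_s: 50.72
ee_pos: [0.4646, -0.0216, 0.1128]
eef_rot: [3.141, -0.0, 1.549]
force: [-3.0, 0.7, 6.8]
grip_width: 0.0089
grip_force: 40.0
```

Request:
carry_out --motion "0 0 0 0 0 -6.8 255; 0 0 0 0 0 -6.8 255; 0 0 0 0 0 -6.8 255; 0 0 0 0 0 -6.8 255; 0 0 0 0 0 -6.8 255; 0 0 0 0 0 -6.8 255; 0 0 0 0 0 -6.8 255; 0 0 0 0 0 -6.8 255; 0 0 0 0 0 -5.5 255; 0 0 0 0 0 0 255; 0 0 0 0 0 0 255"

```text
time_s: 51.63
ee_pos: [0.4647, -0.0217, 0.1128]
eef_rot: [3.141, -0.001, 0.505]
force: [-1.8, 0.1, 5.6]
grip_width: 0.0084
grip_force: 40.0
```

Request:
carry_out --motion "0 0 0 0 0 0 170; 0 0 0 0 0 0 170; 0 0 0.034 0 0 0 170; 0 0 0 0 0 7.12 170; 0.002 0.0055 0 0 0 7.12 170; 0.0015 0.0055 0 0 0 7.12 170; 0.0016 0.0055 0 0 0 7.12 170; 0.0016 0.0055 0 0 0 7.12 170; 0.0016 0.0055 0 0 0 7.12 170; 0.0016 0.0055 0 0 0 7.12 170; 0.0016 0.0055 0 0 0 7.12 170; 0.0016 0.0055 0 0 0 7.12 170; 0.0016 0.0055 0 0 0 7.12 170; 0.0016 0.0055 0 0 0 7.12 170; 0.0016 0.0055 0 0 0 7.12 170; 0.0016 0.0055 0 0 0 7.12 170; 0.0016 0.0055 0 0 0 7.12 170; 0.0016 0.0055 0 0 0 7.12 170; 0.0016 0.0055 0 0 0 7.12 170; 0.0016 0.0055 0 0 0 7.12 170"

```text
time_s: 53.3
ee_pos: [0.4904, 0.0667, 0.146]
eef_rot: [3.142, 0.0, 2.624]
force: [-1.1, -1.1, 0.1]
grip_width: 0.0315
grip_force: 0.0
```

Request:
carry_out --motion "0.0016 0.0055 0 0 0 7.12 170; 0.0016 0.0055 0 0 0 7.12 170; 0.0016 0.0055 0 0 0 7.12 170; 0.0016 0.0055 0 0 0 7.12 170; 0 0 0 0 0 0 170; 0 0 0 0 0 0 170"

```text
time_s: 53.8
ee_pos: [0.4967, 0.0884, 0.146]
eef_rot: [-3.142, -0.0, 3.111]
force: [-0.5, -0.4, 0.6]
grip_width: 0.0314
grip_force: 0.0
```

Request:
carry_out --motion "0 0 -0.017 0 0 0 170; 0 0 -0.016 0 0 0 170; 0 0 0 0 0 0 170; 0 0 0 0 0 0 255; 0 0 0 0 0 0 255; 0 0 0 0 0 0 255; 0 0 0 0 0 0 255; 0 0 0 0 0 0 255"

```text
time_s: 54.47
ee_pos: [0.4971, 0.0883, 0.1138]
eef_rot: [3.142, 0.001, 3.114]
force: [-0.7, -1.3, 4.0]
grip_width: 0.0085
grip_force: 40.0
```

Request:
carry_out --motion "0 0 0 0 0 -6.8 255; 0 0 0 0 0 -6.8 255; 0 0 0 0 0 -6.8 255; 0 0 0 0 0 -6.8 255; 0 0 0 0 0 -6.8 255; 0 0 0 0 0 -6.8 255; 0 0 0 0 0 -6.8 255; 0 0 0 0 0 -6.8 255; 0 0 0 0 0 -5.5 255; 0 0 0 0 0 0 255; 0 0 0 0 0 0 255"

```text
time_s: 55.38
ee_pos: [0.4968, 0.0879, 0.1138]
eef_rot: [3.142, 0.001, 2.068]
force: [-2.9, -4.5, 6.9]
grip_width: 0.0085
grip_force: 40.0
```

Screw 4: yaw 118.5 → 178.8, delta (.078,-.1415).

Request:
carry_out --motion "0 0 0 0 0 0 170; 0 0 0 0 0 0 170; 0 0 0.034 0 0 0 170; 0.0087 -0.0157 0 0 0 6.7 170; 0.0087 -0.0157 0 0 0 6.7 170; 0.0087 -0.0157 0 0 0 6.7 170; 0.0087 -0.0157 0 0 0 6.7 170; 0.0087 -0.0157 0 0 0 6.7 170; 0.0087 -0.0157 0 0 0 6.7 170; 0.0087 -0.0157 0 0 0 6.7 170; 0.0087 -0.0157 0 0 0 6.7 170; 0.0087 -0.0157 0 0 0 6.7 170; 0 0 0 0 0 0 170; 0 0 0 0 0 0 170"

```text
time_s: 56.55
ee_pos: [0.5749, -0.0532, 0.1466]
eef_rot: [3.141, -0.0, 3.117]
force: [-0.5, -0.1, -0.8]
grip_width: 0.0311
grip_force: 0.0
```

Request:
carry_out --motion "0 0 -0.017 0 0 0 170; 0 0 -0.017 0 0 0 170; 0 0 0 0 0 0 170; 0 0 0 0 0 0 255; 0 0 0 0 0 0 255; 0 0 0 0 0 0 255; 0 0 0 0 0 0 255; 0 0 0 0 0 0 255"

```text
time_s: 57.22
ee_pos: [0.5754, -0.0535, 0.1141]
eef_rot: [-3.14, 0.002, 3.12]
force: [-1.2, -5.4, 3.8]
grip_width: 0.0092
grip_force: 40.0
```

Request:
carry_out --motion "0 0 0 0 0 -6.8 255; 0 0 0 0 0 -6.8 255; 0 0 0 0 0 -6.8 255; 0 0 0 0 0 -6.8 255; 0 0 0 0 0 -6.8 255; 0 0 0 0 0 -6.8 255; 0 0 0 0 0 -6.8 255; 0 0 0 0 0 -6.8 255; 0 0 0 0 0 -5.5 255; 0 0 0 0 0 0 255; 0 0 0 0 0 0 255"

```text
time_s: 58.13
ee_pos: [0.5751, -0.0541, 0.1141]
eef_rot: [-3.141, 0.002, 2.074]
force: [-5.0, -8.9, 5.5]
grip_width: 0.0088
grip_force: 40.0
```

Request:
carry_out --motion "0 0 0 0 0 0 160; 0 0 0 0 0 0 160; 0 0 0.035 0 0 0 160; 0 0 0.035 0 0 0 160; -0.03 -0.025 0 0 0 -3 160; -0.03 -0.025 0 0 0 -3 160; -0.03 -0.025 0 0 0 -3 160; -0.03 -0.025 0 0 0 -3 160; -0.03 -0.025 0 0 0 -3 160; -0.02 -0.02 0 0 0 0 160; 0 0 0 0 0 0 160"

```text
time_s: 59.05
ee_pos: [0.4025, -0.2001, 0.1834]
eef_rot: [3.141, 0.001, 1.81]
force: [0.6, 0.8, 1.1]
grip_width: 0.035
grip_force: 0.0
```

Run:
```python
from w import *
c=cam("top");wings(c); o=ctrl.get_obs();print(o["ee_pos"],np.degrees(o["eef_rot"]),o["time_s"])
P=cloud(c);z=P[...,2]
d=np.hypot(P[...,0]-.4905,P[...,1]-.3335);b=(z>.076)&(z<.095)&(d<.04)
r=cv2.minAreaRect(P[b][:,:2].astype(np.float32)); print("bar",r,b.sum())
q=P[b][:,:2]; print(q.mean(0)); w,V=np.linalg.eigh(np.cov(q.T)); print("axis deg",np.degrees(np.arctan2(V[1,1],V[0,1]))%180)
hsv=cv2.cvtColor(c["pixels"],cv2.COLOR_RGB2HSV); g=(cv2.inRange(hsv,(50,150,120),(75,255,255))>0)&(np.hypot(P[...,0]-.4905,P[...,1]-.3335)<.07)
v,u=np.argwhere(g).mean(0); gm=onz(c,u,v,.052)[:2]; print("green",gm,g.sum(), gm-np.array([.4905,.3335]), np.degrees(np.arctan2(*(gm-np.array([.4905,.3335]))[::-1])))
a=cv2.resize(c["pixels"][180:330,240:400],(400,375)); b=cv2.resize(c["pixels"][240:330,110:210],(400,360))
im=np.zeros((375,800,3),np.uint8); im[:,:400]=a; im[:360,400:]=b
cv2.imwrite("pics/p8.png",im[...,::-1])
```

```text
1 [0.6063 0.0564] [0.6053 0.0569] 206.6 3.178 [0.046 0.014] 26
2 [0.4964 0.0885] [0.494  0.0864] 296.9 3.173 [0.045 0.015] 26
3 [ 0.4643 -0.0214] [ 0.4638 -0.0212] 36.9 2.998 [0.045 0.015] 23
4 [ 0.5742 -0.0535] [ 0.5716 -0.0546] 116.9 3.173 [0.045 0.014] 27
[ 0.4040672  -0.19901316  0.18353669] [1.79947112e+02 3.10467593e-02 1.03745822e+02] 59.1
bar ((0.49037063121795654, 0.3332209289073944), (0.012007269077003002, 0.044371347874403), 80.7481918334961) 155
[0.48993418 0.33250851]
axis deg 171.06208266348295
green [0.47106332 0.29398189] 23 [-0.01943668 -0.03951811] -116.18991161707669
```

View pics/p8.png

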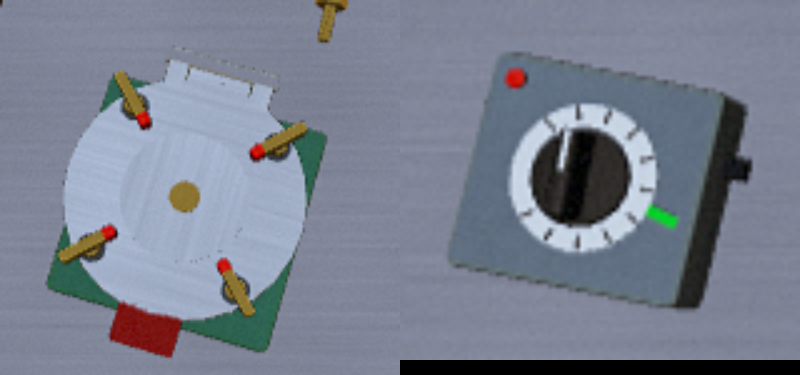

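All four red ends point to the lid centre, and the tab is down. On the dial the bar heading is -9°, the green mark is at -116°, and the axis is at (0.490, 0.333). Now the dial.

Request:
carry_out --motion "0.0057 0.0355 0 0 0 4.5 160; 0.0057 0.0355 0 0 0 4.5 160; 0.0057 0.0355 0 0 0 4.5 160; 0.0057 0.0355 0 0 0 4.5 160; 0.0057 0.0355 0 0 0 4.5 160; 0.0057 0.0355 0 0 0 4.5 160; 0.0057 0.0355 0 0 0 4.5 160; 0.0057 0.0355 0 0 0 4.5 160; 0.0057 0.0355 0 0 0 4.5 160; 0.0057 0.0355 0 0 0 4.5 160; 0.0057 0.0355 0 0 0 4.5 160; 0.0057 0.0355 0 0 0 4.5 160; 0.0057 0.0355 0 0 0 4.5 160; 0.0057 0.0355 0 0 0 4.5 160; 0.0057 0.0355 0 0 0 4.5 160; 0 0 -0.02 0 0 0 160; 0 0 -0.04 0 0 0 160; 0 0 -0.02 0 0 0 160; 0 0 0 0 0 0 160; 0 0 0 0 0 0 160" --grip_force 40

```text
time_s: 60.77
ee_pos: [0.49, 0.3355, 0.1028]
eef_rot: [-3.141, -0.001, 2.993]
force: [0.7, 0.2, 0.4]
grip_width: 0.0347
grip_force: 0.0
```

Request:
carry_out --motion "0 -0.002 -0.02 0 0 -0.5 160; 0 0 -0.018 0 0 0 160; 0 0 0 0 0 0 160; 0 0 0 0 0 0 255; 0 0 0 0 0 0 255; 0 0 0 0 0 0 255; 0 0 0 0 0 0 255; 0 0 0 0 0 0 255; 0 0 0 0 0 0 255" --grip_force 30

```text
time_s: 61.52
ee_pos: [0.4913, 0.3339, 0.0666]
eef_rot: [3.138, 0.002, 2.983]
force: [1.4, 6.1, 0.8]
grip_width: 0.0108
grip_force: 30.0
```

Request:
carry_out --motion "0 0.0005 0 0 0 -7 255; 0 0 0 0 0 -7 255; 0 0 0 0 0 -7 255; 0 0 0 0 0 -7 255; 0 0 0 0 0 -7 255; 0 0 0 0 0 -7 255; 0 0 0 0 0 -7 255; 0 0 0 0 0 -7 255; 0 0 0 0 0 -7 255; 0 0 0 0 0 -7 255; 0 0 0 0 0 -7 255; 0 0 0 0 0 -7 255; 0 0 0 0 0 -7 255; 0 0 0 0 0 -7 255; 0 0 0 0 0 -7 255; 0 0 0 0 0 -1.9 255; 0 0 0 0 0 0 255; 0 0 0 0 0 0 255; 0 0 0 0 0 0 255"

```text
time_s: 63.1
ee_pos: [0.4885, 0.3326, 0.0665]
eef_rot: [-3.138, 0.004, 1.118]
force: [-21.1, -9.6, 21.0]
grip_width: 0.0107
grip_force: 30.0
```

Request:
carry_out --motion "0 0 0 0 0 0 200; 0 0 0 0 0 0 170; 0 0 0 0 0 0 170; 0 0 0.02 0 0 0 170; 0 0 0.04 0 0 0 170; 0 0 0.04 0 0 0 170; -0.03 0.025 0.01 0 0 0 170; -0.03 0.025 0.01 0 0 0 170; -0.03 0.025 0 0 0 0 170; -0.03 0.025 0 0 0 0 170; -0.03 0.025 0 0 0 0 170; -0.03 0.025 0 0 0 0 170; 0 0 0 0 0 0 170; 0 0 0 0 0 0 170"

```text
time_s: 64.27
ee_pos: [0.3093, 0.4841, 0.1851]
eef_rot: [3.141, -0.0, 1.12]
force: [-0.3, 0.4, -0.2]
grip_width: 0.0313
grip_force: 0.0
```

Run:
```python
from w import *
c=cam("top");wings(c); o=ctrl.get_obs();print(o["ee_pos"],o["force"],o["time_s"])
P=cloud(c);z=P[...,2]
d=np.hypot(P[...,0]-.4905,P[...,1]-.3335);b=(z>.076)&(z<.095)&(d<.04)
q=P[b][:,:2]; w,V=np.linalg.eigh(np.cov(q.T)); print("axis deg",q.mean(0),np.degrees(np.arctan2(V[1,1],V[0,1]))%180,cv2.minAreaRect(q.astype(np.float32)))
save(c,"p9",(110,180,400,380),2.6)
```

```text
1 [0.6063 0.0564] [0.6052 0.0567] 214.9 3.034 [0.046 0.014] 25
2 [0.4964 0.0885] [0.494  0.0864] 296.9 3.173 [0.045 0.015] 26
3 [ 0.4643 -0.0214] [ 0.464  -0.0211] 36.9 2.998 [0.045 0.015] 23
4 [ 0.5742 -0.0535] [ 0.5715 -0.0549] 119.4 3.129 [0.045 0.015] 26
[0.31036059 0.48331944 0.18507637] [0.57484871 0.35721965 0.47561236] 64.3167
axis deg [0.49002527 0.33252429] 63.96365258357989 ((0.4900716245174408, 0.33327579498291016), (0.04349956288933754, 0.011038634926080704), 63.593387603759766)
```

View pics/p9.png

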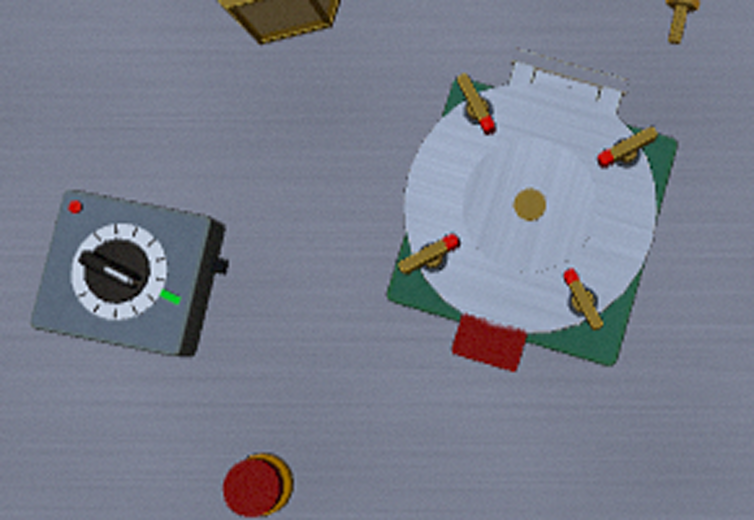

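The pointer's white line at (118,273) aims at the green mark at (170,298). The wings' red ends point inward, the tab is down and the gripper is clear, so I'm handing in.

```bash
python3 -c "
from station import ctrl
print(ctrl.hand_in())"
```

```text
the job is handed in; nothing more can be done
None
```

I handed the job in at about 64 s of robot time: all four rings are in the pot, the lid is shut, all four wing screws were tightened crisscross in three passes to their stops, and the dial pointer stands at the green mark; the hand-in call returned no verdict.

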